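# Bring the trolley wheel's valve to the top for pumping

### The arm

A 6-joint arm with a two-finger parallel gripper is mounted at the origin on the work surface. World frame = base frame: x ahead of the robot, y to its left, z up, the work surface at z = 0. Lengths are in m, angles in degrees, forces in N, time in s.
With the tool pointing down it reaches from about 0.4 to 0.825 m from the base axis. Payload 7 kg.
Tool frame: the origin (TCP) lies on the centre line of the jaws, within the pads' length; the fingertips stand 11 mm ahead of it and the grasp point (between the pads) lies 8 mm behind it; z points along the fingers, y is the line along which they close (so a half turn about z gives the same grasp; the last joint's range is limited). The gripper opens to 88 mm and grips with 3 to 60 N. Pads are 19 mm wide; open, the fingers measure 130 mm over their backs; the gripper's body (78 mm by 193 mm) begins 47 mm behind the grasp point.
Start: joints at [92.367, 20.546, 0.682, 0, -70.136, -16.507], TCP at [0.165, 0.655, 0.238] pointing down, gripper open.
Joint ranges: [-176.03, 176.03], [-82.01, 121.73], [-58.28, 71.71], [-173.87, 95.51], [-174.79, -0.11], [-173.66, 173.66]. Speed limits (degrees/s): [136.94, 136.94, 172.46, 180, 180, 180].

### API

Orientations are given as [roll, pitch, yaw] about the fixed x, y, z axes, in that order (R = Rz(yaw) Ry(pitch) Rx(roll)).
In Python, from plant import r, capture, camera_model, job gives the robot as it stands.
- The arm moves only by the tool drive_tool, never from a script. Its argument "increments" is a list that holds one entry, the list of rows, each a list of 5 numbers: the gripper's target within -1 to 1 (fully open at 1, half-way at 0, shut at -1), then the shift along the tool's x, y, z scaled (see below), then the turn about the tool's z scaled (see below). In form: [[[gripper, tx, ty, tz, roll], ...]]. A call has 1 to 5 rows; each row is the pose to reach, as a shift and turn from the pose commanded when the call began, along the tool's axes at that moment, turning the shorter way round; what a row does not reach only later rows make up. The controller multiplies each number of a shift by 120 mm and each number of a turn by 360 degrees. A row lasts 1/8 s, in which the tool goes at most 62.5 mm and 10.7 degrees, less where a joint would pass 70% of its speed; a pose out of reach is approached as far as the arm can. A call with a number of a shift or a turn outside -1 to 1 is refused whole. A call with a gripper value outside its range is refused whole. The fingers move at their own pace and stop on an object; "squeeze" is the grip in N (left out, the last holds). Time passes only in rows, so rows that repeat a pose let the fingers close. It gives the time, the measured TCP pose, the force, the opening and the grip force at its end, in the units of the state.
- r.get_state(): the state, without advancing time (a new reading comes with each control period).
- capture(name): name is "scene" or "top" or "wrist"; returns the picture (420x560x3 uint8, red, green, blue); there is no depth.
- camera_model(name): a dict with "camera_matrix" (3x3 intrinsics, pixels), "rvec" (rotation vector, rad) and "tvec" (3), from world to camera coordinates, as OpenCV has them. Camera axes: x right, y down, z forward; pixel columns grow to the right and rows downward; lengths in m; the calibration is good to about 2 mm. A picture is of the moment at which its call begins: read the wrist's pose just before it. camera_model takes no time and is no camera call; for the wrist camera it gives the pose at the moment of the call.
- job.close_job(): hands the job in; it is judged then, once.
The state is a dict: "time_s": time; "joints": joint angles; "qd": joint speeds; "joint_torque": joint torques, N m; "tcp_pos": TCP position; "eef_rot": TCP orientation; "contact_force": force on the tool from outside, world axes, zero at the start; "moment": the same for the moment, N m; "gripper_width": finger opening in m; "gripper_force": force on a finger pad.
Only numpy, scipy, OpenCV 4.12 (cv2) and the standard library are available. Lean on these libraries where they do the work, as an engineer would, in place of code of your own. Each camera call takes 0.05 s, during which the arm holds its last target. There are 200 camera calls.

### The job

The tyre of the clay trolley's wheel is to be pumped up. With the fingertips push the wheel round by its spokes, pushing one, drawing the fingers out and pushing the next, until the valve stem is straight up at the top of the wheel (twelve o'clock, directly above the axle); let it rest there and draw back. Push on the spokes, not on the tyre or the valve stem; do not shift, tip or lift the stand, and leave the bottle, cup, pump and wrench where they are.

Things in the scene. Friction and masses are not known exactly. Their poses are not given: they have to be found in the camera images.
- axle (a point): middle of the wheel on its axle, 172 mm above the table; part of the stand, does not turn. x: along the level axle, away from the robot's side; y: level in the wheel's plane, left as seen from the robot; z: up. Grey 12 inch trolley wheel upright in this y-z plane, hub radius 27 mm, 60 mm long; inside of the rim at radius 100 mm, rim 32 mm wide.
- wheel (a joint): turn of the wheel, rad: 0 with the valve at the top, growing clockwise seen from the robot's side (pi/2: valve at -y of axle; pi: at the bottom). Not wrapped: any whole number of turns also has the valve at the top. Turns both ways without limit; the greased bearing is stiff (0.2 N m, about 3 N on a spoke at radius 65 mm) and the wheel stays where it is left.
- spokes: the five spokes, one piece with the wheel: alike and straight from hub to rim, each 13 mm thick in the wheel's plane and 30 mm deep along the axle (15 mm either side of the plane), gaps open right through. Seen from the robot they lie 36, 108, 180, 252 and 324 degrees clockwise from the valve. Origin on the axle, turns with the wheel, z towards the valve.
- valve (a point): middle of the valve stem, in the wheel's plane 84 mm from the axle; turns with the wheel; its z axis points from the axle out along the stem to the rim. The stem is a thin post 13 mm thick, black rubber with a brass end, sticking out of the inside of the rim towards the hub (radius 100 to 68 mm), half-way between two spokes.
- valve_stem: the valve stem itself, fixed in the wheel; origin on the axle, z towards the stem. Not to be pushed on.
- tyre: the black tyre on the wheel, outer radius 150 mm, inner edge at radius 109 mm, 40 mm wide (20 mm either side of the wheel's plane); origin on the axle. Not to be pushed on.
- stand: grey steel bench stand, about 4 kg, loose on the table. Base plate 240 mm wide, 8 mm thick, from x -120 to +90 mm. One flat upright on the robot's side, 50 mm wide, at x -49 to -41 mm, up to 25 mm above the axle; axle end and nut reach x -64 mm. Wheel's plane at x 0. Origin on the table under the wheel's middle, axes as axle.
- spray_bottle: clear bottle with a white trigger head, 54 mm across, 184 mm tall, standing to one side of the wheel; origin under its base. Leave alone.
- paper_cup: white paper cup, 82 mm across, 100 mm tall, standing to the other side of the wheel; origin under its base. Leave alone.
- air_pump: hand air pump lying on the table on the robot's side of the wheel, 32 mm thick, about 310 mm long; origin on the table near its middle. Leave alone.
- wrench: steel wrench 170 mm long lying on the table beyond the wheel; origin under its middle. Leave alone.

How it is judged (in metres and radians):
On the way, in this order (a step that is already met when the one before it is completed fails the run):
1. the fingers push a spoke (contact force between the fingers and spokes above 0.5 N), for 0.05 s.
2. the fingers leave that spoke and draw out of the wheel (contact force between the fingers and spokes below 0.1 N and (x of the grasp point in the frame of axle below -0.032 m or x of the grasp point in the frame of axle above 0.032 m)), for 0.1 s.
3. the fingers push the next spoke (contact force between the fingers and spokes above 0.5 N), for 0.05 s.
At the end, for the whole second after the job is handed in: the valve stem is at the top of the wheel, within 0.12 rad (7 degrees) of straight above the axle, the wheel at rest, and the stand upright within 20 mm of where it stood (angle between valve's own z axis and vertical below 0.12 rad and velocity of joint wheel between -0.05 and 0.05 rad/s and distance of stand from where it was at the start of the episode below 0.02 m and angle between stand's own z axis and vertical below 0.05 rad); the robot touches nothing.
It fails at once if the tyre is pushed on (more than 4 N) (contact force between any of the fingers, the arm and tyre above 4 N).
It fails at once if the valve stem is pushed on (more than 3 N) (contact force between any of the fingers, the arm and valve_stem above 3 N).
It fails at once if the stand is shifted, tipped or lifted, with its wheel (distance of stand from where it was at the start of the episode above 0.02 m or angle between stand's own z axis and vertical above 0.12 rad).
It fails at once if the bottle, cup, pump or wrench is moved, knocked over or carried off (distance of any of spray_bottle, paper_cup, air_pump, wrench from where it was at the start of the episode above 0.03 m or angle between any of spray_bottle, paper_cup's own z axis and vertical above 0.3 rad).
It also fails if it takes over 64 s, if anything falls off the work surface, if the arm or the gripper's body presses on something with over 40 N, if the wrist force passes 120 N, or if a joint passes its speed limit or range.

## Working session

There is one attempt and no reset: what is moved stays moved. The work goes in short steps, Python scripts to look and compute and a tool call to move; the robot and the scene stay as the last step left them, time stands still between calls to the robot, and variables do not carry over. Pictures are saved under pics/ and viewed, at most 10 in all, crops included, and the job is handed in when it is done.

Besides the shell and the picture viewer there is one more tool, called after ">>>" as a command line: name --argument value ..., lists and objects as JSON in quotes. drive_tool: Moves the arm, as the interface text tells. Its arguments: {"type":"object","properties":{"increments":{"type":"array"},"squeeze":{"type":"number"}},"required":["increments"]}

```bash
mkdir -p pics && python3 - <<'E'
from plant import r,capture,camera_model
import cv2
for n in("scene","top"):
    cv2.imwrite(f"pics/{n}0.png",cv2.cvtColor(capture(n),cv2.COLOR_RGB2BGR)); m=camera_model(n); R=cv2.Rodrigues(m["rvec"])[0]; print(n,m["camera_matrix"][0],-R.T@m["tvec"],R[2])
s=r.get_state();print(s)
E
```

```text
scene [470.18195959   0.         280.91061209] [ 1.1594054  -0.08711952  1.1259477 ] [-0.50669044  0.11525547 -0.85438924]
top [448.70619797   0.         285.8601842 ] [0.42466049 0.04938511 1.2378997 ] [ 0.18350303 -0.01470147 -0.9829092 ]
{'time_s': 0.1, 'joints': array([ 9.23652855e+01,  2.05878578e+01,  6.40683691e-01, -1.80129634e-02,
       -7.01355743e+01, -1.65063868e+01]), 'qd': array([-0.05404251, -0.02630641,  0.19829167,  0.04951833,  0.02310741,
        0.0355397 ]), 'joint_torque': array([-1.60449283e-03, -5.84163058e+01,  2.93752635e+01,  7.01559439e+00,
        1.02114133e-02, -4.48985190e-05]), 'tcp_pos': array([0.16483512, 0.65414555, 0.23672216]), 'eef_rot': array([ 1.79915850e+02, -7.27638710e-03, -1.41472289e+01]), 'contact_force': array([ 0.31692764, -0.64159317, -0.49657394]), 'moment': array([-0.0386575 , -0.01895965,  0.012604  ]), 'gripper_force': 0.0, 'gripper_width': 0.08761760740898583}
```

View pics/scene0.png

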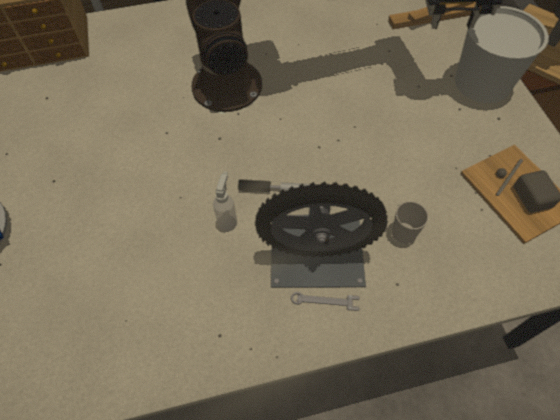

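View pics/top0.png

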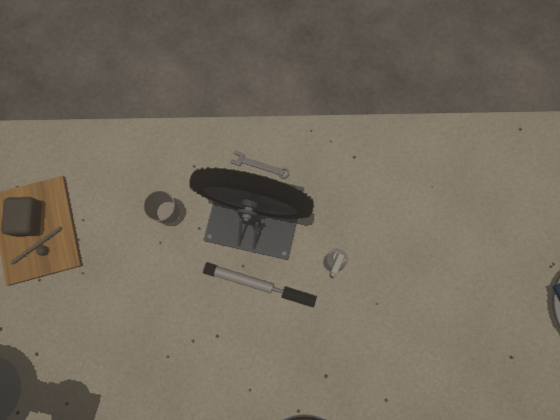

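The wheel stands ahead of the robot, seen from the far side in the scene picture at pixel (320,215). In the top picture its tyre runs from (192,180) to (312,208), with the pump at (260,284), cup at (162,208) and bottle at (338,262). Next I'll work out positions and check where the arm is.

```bash
cat > h.py <<'E'
import numpy as np,cv2
from plant import r,capture,camera_model
def proj(n,P):
    m=camera_model(n); return cv2.projectPoints(np.array(P,float).reshape(-1,1,3),m["rvec"],m["tvec"],m["camera_matrix"],None)[0].reshape(-1,2)
def ray(n,uv,z=None):
    m=camera_model(n);R=cv2.Rodrigues(m["rvec"])[0];c=-R.T@m["tvec"].ravel()
    d=R.T@np.linalg.inv(m["camera_matrix"])@np.array([*uv,1.]);return c+d*(z-c[2])/d[2]
def save(n,f,crop=None,k=1):
    im=cv2.cvtColor(capture(n),cv2.COLOR_RGB2BGR)
    if crop: x0,y0,x1,y1=crop; im=im[y0:y1,x0:x1]
    cv2.imwrite("pics/"+f,cv2.resize(im,None,fx=k,fy=k,interpolation=cv2.INTER_CUBIC))
E
python3 - <<'E'
from h import *
np.set_printoptions(precision=3,suppress=True)
print("tcp/base px",proj("scene",[[.165,.655,.238],[0,0,0]]),proj("top",[[.165,.655,.238],[0,0,0]]))
for k,uv,z in[("plate fl",(205,241),.008),("plate fr",(290,258),.008),("plate br",(304,186),.008),("cup",(162,208),.1),("bottle",(338,258),.18),("pumpL",(208,269),.016),("pumpR",(315,300),.016),("wr",(236,157),.003),("wr2",(286,174),.003),("edge",(300,115),0),("board",(65,178),.01),("board2",(80,268),.01)]: print(k,ray("top",uv,z))
for k,uv,z in[("plate bl",(272,286),.008),("plate br",(364,286),.008),("plate",(273,250),.008),("cup",(410,215),.1),("bucket",(505,30),.15),("bucketbase",(487,85),0.)]: print("s",k,ray("scene",uv,z))
save("scene","crop1.png",(230,160,440,310),3.5)
save("wrist","w0.png")
E
```

```text
tcp/base px [[452.42   23.787]
 [226.355  86.075]] [[ -9.99  431.001]
 [303.605 466.243]]
plate fl [0.579 0.255 0.008]
plate fr [0.528 0.022 0.008]
plate br [ 0.73  -0.022  0.008]
cup [0.656 0.351 0.1  ]
bottle [ 0.511 -0.087  0.18 ]
pumpL [0.502 0.245 0.016]
pumpR [ 0.414 -0.042  0.016]
wr [0.82  0.17  0.003]
wr2 [0.767 0.028 0.003]
edge [ 0.946 -0.017  0.   ]
board [0.765 0.649 0.01 ]
board2 [0.513 0.592 0.01 ]
s plate bl [ 0.724 -0.016  0.008]
s plate br [0.78  0.209 0.008]
s plate [0.627 0.01  0.008]
s cup [0.66  0.358 0.1  ]
s bucket [0.135 0.873 0.15 ]
s bucketbase [0.211 0.833 0.   ]
```

View pics/crop1.png

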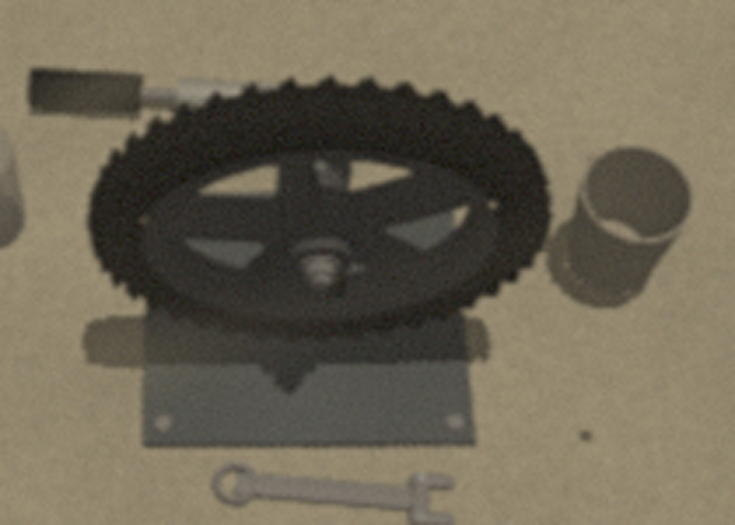

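View pics/w0.png

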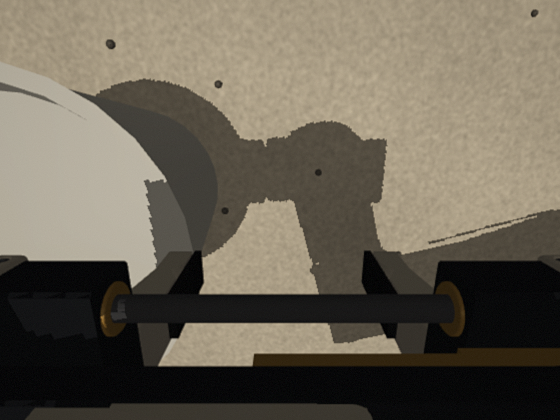

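The arm starts over at the left, by a bucket. From the plate corners the axle is at about (0.667, 0.114) with yaw about -13°, and both views agree on this. I'll lift and swing in front of the wheel, well above it.

>>> drive_tool --increments '[[[-1,0,0,-0.5,0],[-1,0,0,-1,0],[-1,0,0,-1,0]]]'

```text
time_s: 0.57
tcp_pos: [0.1655, 0.6562, 0.3639]
eef_rot: [-179.5, 0.1, -14.1]
contact_force: [0.3, 0.7, 0.3]
gripper_width: 0.0631
gripper_force: 0.0
```

>>> drive_tool --increments '[[[-1,0,0.3,-0.4,0],[-1,0.3,0.6,-0.8,0],[-1,0.7,1,-1,0],[-1,0.8,1,-1,0]]]'

```text
time_s: 1.08
tcp_pos: [0.2297, 0.5125, 0.4807]
eef_rot: [-179.7, 0.0, -14.2]
contact_force: [0.3, 0.5, -0.4]
gripper_width: 0.0237
gripper_force: 0.0
```

>>> drive_tool --increments '[[[-1,0.4,0.5,0,0],[-1,0.8,1,0,0],[-1,0.8,1,0,0]]]'

```text
time_s: 1.45
tcp_pos: [0.2932, 0.3721, 0.4781]
eef_rot: [-179.9, -0.0, -14.2]
contact_force: [0.2, 0.9, 0.7]
gripper_width: 0.0006
gripper_force: 0.0
```

>>> drive_tool --increments '[[[-1,0.4,0.5,0,0],[-1,0.8,1,0,0],[-1,0.8,1,0,0]]]'

```text
time_s: 1.82
tcp_pos: [0.3566, 0.2324, 0.4778]
eef_rot: [-179.9, -0.0, -14.2]
contact_force: [0.3, 0.5, 0.3]
gripper_width: 0.0002
gripper_force: 0.0
```

>>> drive_tool --increments '[[[-1,0.2,0.4,0,0],[-1,0.4,0.8,0,0],[-1,0.7,0.8,0,0],[-1,0.9,0.8,0,0]]]'

```text
time_s: 2.33
tcp_pos: [0.4382, 0.1144, 0.4772]
eef_rot: [-180.0, 0.0, -14.2]
contact_force: [-0.3, 0.4, 0.0]
gripper_width: 0.0005
gripper_force: 0.0
```

>>> drive_tool --increments '[[[-1,0.5,0,0,0],[-1,1,0,0,0],[-1,1,0,0,0]]]'

```text
time_s: 2.7
tcp_pos: [0.5567, 0.0856, 0.4731]
eef_rot: [179.7, 0.3, -14.3]
contact_force: [-0.7, -0.0, -0.1]
gripper_width: 0.0005
gripper_force: 0.0
```

>>> drive_tool --increments '[[[-1,0.5,0,0,0],[-1,1,0,0,0],[-1,1,0,0,0]]]'

```text
time_s: 3.08
tcp_pos: [0.673, 0.0567, 0.4716]
eef_rot: [179.8, 0.4, -14.2]
contact_force: [-0.4, 1.2, -1.0]
gripper_width: 0.0001
gripper_force: 0.0
```

>>> drive_tool --increments '[[[-1,0.5,0,0,0],[-1,1,0,0,0],[-1,1,0,0,0]]]'

```text
time_s: 3.45
tcp_pos: [0.7904, 0.0281, 0.468]
eef_rot: [179.7, 0.6, -14.2]
contact_force: [-0.3, 0.8, -2.2]
gripper_width: 0.0005
gripper_force: 0.0
```

>>> drive_tool --increments '[[[-1,0.5,0,0,0],[-1,1,0,0,0],[-1,1,0,0,0]]]'

```text
time_s: 3.82
tcp_pos: [0.8774, -0.0015, 0.4502]
eef_rot: [179.9, -0.9, -14.1]
contact_force: [0.9, 0.0, -0.9]
gripper_width: 0.0002
gripper_force: 0.0
```

>>> drive_tool --increments '[[[-1,1,0,0,0],[-1,1,0,0,0],[-1,1,0,0,0],[-1,1,0,0,0],[-1,1,0,0,0]]]'

```text
time_s: 4.45
tcp_pos: [0.9261, -0.0285, 0.4196]
eef_rot: [-179.4, -4.9, -14.2]
contact_force: [0.4, -0.2, -0.0]
gripper_width: 0.0008
gripper_force: 0.0
```

>>> drive_tool --increments '[[[-1,1,0,-0.2,0],[-1,1,0,-0.2,0],[-1,1,0,-0.2,0],[-1,1,0,-0.2,0],[-1,1,0,-0.2,0]]]'

```text
time_s: 5.08
tcp_pos: [0.9594, -0.053, 0.402]
eef_rot: [-179.2, -8.2, -14.2]
contact_force: [0.4, 0.2, -0.3]
gripper_width: 0.0005
gripper_force: 0.0
```

>>> drive_tool --increments '[[[-1,-0.5,0,0,0],[-1,-1,0,0,0],[-1,-1,0,0,0]]]'

```text
time_s: 5.45
tcp_pos: [0.842, -0.0235, 0.3856]
eef_rot: [-179.2, -8.2, -14.2]
contact_force: [0.5, 1.2, 0.8]
gripper_width: 0.0004
gripper_force: 0.0
```

>>> drive_tool --increments '[[[-1,-0.5,0,0,0],[-1,-1,0,0,0],[-1,-1,0,0,0]]]'

```text
time_s: 5.82
tcp_pos: [0.7242, 0.0057, 0.3684]
eef_rot: [-179.2, -8.1, -14.1]
contact_force: [1.5, 0.0, 1.1]
gripper_width: 0.0006
gripper_force: 0.0
```

The tilt gained at the reach limit is kept, so I can work the fingers round from pointing down towards level. I'll keep stretching outward, high and clear of the wheel.

>>> drive_tool --increments '[[[-1,0,0,-0.5,0],[-1,0.3,0,-1,0],[-1,0.6,0,-1,0],[-1,1,0,-1,0]]]'

```text
time_s: 6.32
tcp_pos: [0.8281, -0.0216, 0.5077]
eef_rot: [-179.0, -8.5, -14.2]
contact_force: [1.2, 0.4, 0.5]
gripper_width: 0.0003
gripper_force: 0.0
```

>>> drive_tool --increments '[[[-1,1,0,0,0],[-1,1,0,0,0],[-1,1,0,0,0],[-1,1,0,0,0],[-1,1,0,0,0]]]'

```text
time_s: 6.95
tcp_pos: [0.9091, -0.0487, 0.4996]
eef_rot: [-178.9, -10.6, -14.2]
contact_force: [0.1, -0.2, 0.2]
gripper_width: 0.0004
gripper_force: 0.0
```

>>> drive_tool --increments '[[[-1,1,0,0.2,0],[-1,1,0,0.2,0],[-1,1,0,0.2,0],[-1,1,0,0.2,0],[-1,1,0,0.2,0]]]'

```text
time_s: 7.58
tcp_pos: [0.9668, -0.0736, 0.4518]
eef_rot: [-178.8, -13.9, -14.3]
contact_force: [0.1, -0.5, -0.4]
gripper_width: 0.0006
gripper_force: 0.0
```

>>> drive_tool --increments '[[[-1,1,0,0.4,0],[-1,1,0,0.4,0],[-1,1,0,0.4,0],[-1,1,0,0.4,0],[-1,1,0,0.4,0]]]'

```text
time_s: 8.2
tcp_pos: [1.0272, -0.0979, 0.3964]
eef_rot: [-178.6, -17.4, -14.4]
contact_force: [-0.7, -0.5, 0.1]
gripper_width: 0.0006
gripper_force: 0.0
```

```bash
python3 -c "
from plant import r
s=r.get_state();print(s['joints'])"
```

```text
[  7.01525143  51.66098612  71.71088944   4.94363302 -93.22042791
  69.82367031]
```

>>> drive_tool --increments '[[[-1,1,0,-0.3,0],[-1,1,0,-0.3,0],[-1,1,0,-0.3,0],[-1,1,0,-0.3,0],[-1,1,0,-0.3,0]]]'

```text
time_s: 8.82
tcp_pos: [1.0422, -0.1147, 0.412]
eef_rot: [-178.4, -20.9, -14.5]
contact_force: [-0.4, -0.4, -0.5]
gripper_width: 0.0003
gripper_force: 0.0
```

>>> drive_tool --increments '[[[-1,1,0,-1,0],[-1,1,0,-1,0],[-1,1,0,-1,0],[-1,1,0,-1,0],[-1,1,0,-1,0]]]'

```text
time_s: 9.45
tcp_pos: [1.0141, -0.1228, 0.4956]
eef_rot: [-178.3, -24.6, -14.6]
contact_force: [0.4, -0.7, -0.6]
gripper_width: 0.0007
gripper_force: 0.0
```

>>> drive_tool --increments '[[[-1,1,0,0,0],[-1,1,0,0,0],[-1,1,0,0,0],[-1,1,0,0,0],[-1,1,0,0,0]]]'

```text
time_s: 10.07
tcp_pos: [1.0438, -0.1394, 0.4913]
eef_rot: [-178.2, -28.2, -14.7]
contact_force: [0.2, -0.1, 0.5]
gripper_width: 0.0
gripper_force: 0.0
```

```bash
python3 -c "
from plant import r
s=r.get_state();print(s['joints'])"
```

```text
[  5.53032251  47.77322362  71.67642621   7.73230915 -86.66317915
  71.61714739]
```

>>> drive_tool --increments '[[[-1,1,0,0,0],[-1,1,0,0,0]]]'

```text
time_s: 10.32
tcp_pos: [1.0665, -0.1522, 0.4953]
eef_rot: [-178.1, -31.6, -14.9]
contact_force: [0.4, 0.8, -0.5]
gripper_width: 0.0004
gripper_force: 0.0
```

>>> drive_tool --increments '[[[-1,1,0,0,0],[-1,1,0,0,0]]]'

```text
time_s: 10.58
tcp_pos: [1.0857, -0.1638, 0.5038]
eef_rot: [-178.1, -35.0, -15.0]
contact_force: [-0.0, 0.3, -1.0]
gripper_width: 0.0003
gripper_force: 0.0
```

>>> drive_tool --increments '[[[-1,1,0,0,0],[-1,1,0,0,0]]]'

```text
time_s: 10.82
tcp_pos: [1.1016, -0.174, 0.5178]
eef_rot: [-178.1, -38.4, -15.1]
contact_force: [-0.3, 0.1, -1.3]
gripper_width: 0.0004
gripper_force: 0.0
```

>>> drive_tool --increments '[[[-1,1,0,0,0],[-1,1,0,0,0]]]'

```text
time_s: 11.08
tcp_pos: [1.1145, -0.1831, 0.5362]
eef_rot: [-178.0, -41.7, -15.3]
contact_force: [0.4, -0.5, 0.5]
gripper_width: 0.0006
gripper_force: 0.0
```

>>> drive_tool --increments '[[[-1,1,0,0.1,0],[-1,1,0,0.1,0]]]'

```text
time_s: 11.32
tcp_pos: [1.1295, -0.1922, 0.5505]
eef_rot: [-178.0, -45.1, -15.4]
contact_force: [0.8, 1.3, -0.4]
gripper_width: 0.0001
gripper_force: 0.0
```

>>> drive_tool --increments '[[[-1,1,0,0.2,0],[-1,1,0,0.2,0]]]'

```text
time_s: 11.58
tcp_pos: [1.1463, -0.2011, 0.5615]
eef_rot: [-178.0, -48.4, -15.6]
contact_force: [0.2, -0.6, -0.5]
gripper_width: 0.0
gripper_force: 0.0
```

>>> drive_tool --increments '[[[-1,1,0,0.3,0],[-1,1,0,0.3,0]]]'

```text
time_s: 11.82
tcp_pos: [1.1642, -0.2102, 0.5699]
eef_rot: [-178.0, -51.6, -15.8]
contact_force: [0.0, -0.5, -1.2]
gripper_width: 0.0006
gripper_force: 0.0
```

>>> drive_tool --increments '[[[-1,1,0,0.4,0],[-1,1,0,0.4,0]]]'

```text
time_s: 12.08
tcp_pos: [1.1827, -0.2191, 0.5762]
eef_rot: [-178.1, -54.8, -15.9]
contact_force: [-0.7, 0.0, -0.2]
gripper_width: 0.0002
gripper_force: 0.0
```

>>> drive_tool --increments '[[[-1,1,0,0.5,0],[-1,1,0,0.5,0]]]'

```text
time_s: 12.32
tcp_pos: [1.2014, -0.2278, 0.5805]
eef_rot: [-178.1, -58.0, -16.1]
contact_force: [-0.3, -0.2, -0.4]
gripper_width: 0.0003
gripper_force: 0.0
```

>>> drive_tool --increments '[[[-1,1,0,0.6,0],[-1,1,0,0.6,0]]]'

```text
time_s: 12.58
tcp_pos: [1.2197, -0.2363, 0.5835]
eef_rot: [-178.1, -61.1, -16.3]
contact_force: [-0.2, 0.7, -0.8]
gripper_width: 0.0004
gripper_force: 0.0
```

```bash
python3 -c "
from plant import r
s=r.get_state();print(s['joints'])"
```

```text
[  1.56040579  53.29364712  71.62352993  18.17504844 -49.64150822
  69.18771359]
```

>>> drive_tool --increments '[[[-1,1,-0.6,0.6,0],[-1,1,-0.6,0.6,0]]]'

```text
time_s: 12.82
tcp_pos: [1.2426, -0.1978, 0.5906]
eef_rot: [-178.0, -64.0, -16.5]
contact_force: [0.1, 0.2, -0.1]
gripper_width: 0.0008
gripper_force: 0.0
```

>>> drive_tool --increments '[[[-1,1,-0.6,0.6,0],[-1,1,-0.6,0.6,0]]]'

```text
time_s: 13.08
tcp_pos: [1.2606, -0.1616, 0.6006]
eef_rot: [-177.7, -66.8, -16.7]
contact_force: [-0.9, 0.8, -0.7]
gripper_width: 0.0004
gripper_force: 0.0
```

>>> drive_tool --increments '[[[-1,1,-0.6,0.6,0],[-1,1,-0.6,0.6,0]]]'

```text
time_s: 13.32
tcp_pos: [1.2738, -0.129, 0.6142]
eef_rot: [-177.3, -69.6, -17.1]
contact_force: [-0.0, -0.0, -1.1]
gripper_width: 0.0003
gripper_force: 0.0
```

>>> drive_tool --increments '[[[-1,1,-0.6,0.6,0],[-1,1,-0.6,0.6,0]]]'

```text
time_s: 13.58
tcp_pos: [1.283, -0.0981, 0.6308]
eef_rot: [-176.5, -72.3, -17.6]
contact_force: [0.3, -1.4, -1.2]
gripper_width: 0.0005
gripper_force: 0.0
```

>>> drive_tool --increments '[[[-1,1,-0.6,0.6,0],[-1,1,-0.6,0.6,0]]]'

```text
time_s: 13.82
tcp_pos: [1.2887, -0.0684, 0.65]
eef_rot: [-175.5, -75.0, -18.2]
contact_force: [0.1, 0.2, -0.6]
gripper_width: 0.0005
gripper_force: 0.0
```

```bash
python3 -c "
from plant import r
s=r.get_state();print(s['joints'])"
```

```text
[  9.8660269   58.11252247  71.64285802  39.984507   -36.77708965
  48.50176365]
```

```bash
cat >> h.py <<'E'
from scipy.spatial.transform import Rotation as Ro
np.set_printoptions(precision=3,suppress=True)
A=np.array([.667,.114,.172]);YAW=-13.
W=Ro.from_euler('z',YAW,degrees=True).as_matrix() # columns: wheel axes
def st():
    s=r.get_state();R=Ro.from_euler('xyz',s["eef_rot"],degrees=True).as_matrix()
    print("t",s["time_s"],"q",s["joints"],"F",W.T@s["contact_force"]);print("tool axes in wheel frame (cols)\n",W.T@R);p=s["tcp_pos"]
    print("tcp wheel mm",1000*W.T@(p-A),"tip",1000*W.T@(p+R[:,2]*.011-A),"pos",p);return p,R
def move(d): # desired shift in wheel frame mm -> tool units
    p,R=st();print("units",R.T@W@np.array(d)/120)
E
python3 -c "
from h import *
st()"
```

```text
t 13.825 q [  9.866  58.113  71.643  39.985 -36.777  48.502] F [ 0.043  0.237 -0.563]
tool axes in wheel frame (cols)
 [[ 0.258 -0.016  0.966]
 [-0.024 -1.    -0.01 ]
 [ 0.966 -0.02  -0.259]]
tcp wheel mm [646.794 -37.838 477.967] tip [657.419 -37.95  475.122] pos [ 1.289 -0.068  0.65 ]
```

>>> drive_tool --increments '[[[-1,-0.32,0,-0.39,0],[-1,-0.64,0,-0.78,0],[-1,-0.64,0,-0.78,0]]]'

```text
time_s: 14.2
tcp_pos: [1.2324, -0.0775, 0.6579]
eef_rot: [-175.9, -76.5, -19.1]
contact_force: [3.0, -1.0, 4.8]
gripper_width: 0.0006
gripper_force: 0.0
```

>>> drive_tool --increments '[[[-1,-0.32,0,-0.39,0],[-1,-0.64,0,-0.78,0],[-1,-0.64,0,-0.78,0]]]'

```text
time_s: 14.58
tcp_pos: [1.1412, -0.0443, 0.6352]
eef_rot: [-177.7, -73.0, -18.3]
contact_force: [-0.5, 0.7, 0.2]
gripper_width: 0.0006
gripper_force: 0.0
```

>>> drive_tool --increments '[[[-1,-0.32,0,-0.39,0],[-1,-0.64,0,-0.78,0],[-1,-0.64,0,-0.78,0]]]'

```text
time_s: 14.95
tcp_pos: [1.0437, -0.0062, 0.6121]
eef_rot: [-179.0, -69.3, -17.8]
contact_force: [-0.0, -1.7, 1.2]
gripper_width: 0.0002
gripper_force: 0.0
```

>>> drive_tool --increments '[[[-1,-0.32,0,-0.39,0],[-1,-0.64,0,-0.78,0],[-1,-0.64,0,-0.78,0]]]'

```text
time_s: 15.32
tcp_pos: [0.9369, 0.0324, 0.5886]
eef_rot: [-179.9, -66.9, -17.7]
contact_force: [-0.2, 0.5, 0.2]
gripper_width: 0.0007
gripper_force: 0.0
```

```bash
python3 -c "
from h import *
st()"
```

```text
t 15.325 q [ 10.687  12.562 -15.932  95.44  -25.986 -18.015] F [-0.314  0.395  0.171]
tool axes in wheel frame (cols)
 [[ 0.391 -0.081  0.917]
 [-0.032 -0.997 -0.074]
 [ 0.92  -0.001 -0.392]]
tcp wheel mm [281.309 -18.822 416.639] tip [291.394 -19.637 412.323] pos [0.937 0.032 0.589]
```

```bash
cat > fk.py <<'E'
import numpy as np
from scipy.optimize import least_squares
D=[((.16483,.65414,.23672),(20.588,.641,-.018,-70.136),(179.916,-.007,-14.147)),
((1.0272,-.0979,.3964),(51.661,71.711,4.944,-93.22),(-178.6,-17.4,-14.4)),
((1.0438,-.1394,.4913),(47.773,71.676,7.732,-86.663),(-178.2,-28.2,-14.7)),
((1.2197,-.2363,.5835),(53.294,71.624,18.175,-49.642),(-178.1,-61.1,-16.3)),
((1.289,-.068,.650),(58.113,71.643,39.985,-36.777),(-175.5,-75.0,-18.2)),
((.937,.032,.589),(12.562,-15.932,95.44,-25.986),(-179.9,-66.9,-17.7))]
J1=[92.365,7.015,5.53,1.56,9.866,10.687]
from scipy.spatial.transform import Rotation as Ro
def res(p):
    a,b,z0,x0,L,d=p;o=[]
    for (P,q,e),j1 in zip(D,J1):
        w=np.array(P)-L*Ro.from_euler('xyz',e,degrees=True).as_matrix()[:,2]
        c=np.radians(j1);rr=w[0]*np.cos(c)+w[1]*np.sin(c)
        t=np.radians(q[0]);el=np.radians(q[1]-q[0])
        o+=[x0+a*np.sin(t)+b*np.cos(el)-d*np.sin(el)-rr, z0+a*np.cos(t)+b*np.sin(el)+d*np.cos(el)-w[2]]
    return o
s=least_squares(res,[.4,.4,.4,0,.25,0]);P=s.x
if __name__=="__main__":
    np.set_printoptions(precision=3,suppress=True);print(P,np.abs(s.fun).max())
    a,b,z0,x0,L,d=P
    for th in(20,30,40,45,50):
        for h in(-13,0,10):
          for tz in (.172+.055,.172+.0):
            t=np.radians(th);H=np.radians(h);dirv=np.array([np.cos(t)*np.cos(H),np.cos(t)*np.sin(H),-np.sin(t)])
            tip=np.array([.655,.114,tz]);w=tip-dirv*(L+.011);az=np.degrees(np.arctan2(w[1],w[0]));rr=np.hypot(w[0],w[1])-x0;zz=w[2]-z0
            def f(q):
                el=q[1];return [a*np.sin(q[0])+b*np.cos(el)-d*np.sin(el)-rr,a*np.cos(q[0])+b*np.sin(el)+d*np.cos(el)-zz]
            u=least_squares(f,[0.2,-.8]);j2,el=np.degrees(u.x)
            print(th,h,round(tz,3),"wrist r,z",rr+x0,w[2],"az",az,"j2",j2,"el",el,"j3",el+j2,"cost",u.cost)
E
python3 fk.py
```

```text
[ 0.292  0.269  0.671  0.323  0.452 -0.122] 0.04998469125632299
20 -13 0.227 wrist r,z 0.31335702133475485 0.38544937522103984 az 42.55666281890739 j2 120.6319981794171 el -128.00860846696747 j3 -7.376610287550378 cost 1.971787401630464e-17
20 -13 0.172 wrist r,z 0.31335702133475485 0.33044937522103984 az 42.55666281890739 j2 126.7601638533837 el -121.44293201986193 j3 5.317231833521774 cost 4.083692512017586e-17
20 0 0.227 wrist r,z 0.24748381262150024 0.38544937522103984 az 27.42816716336103 j2 134.6030596788719 el -139.81388511386862 j3 -5.210825434996735 cost 7.22183048789579e-18
20 0 0.172 wrist r,z 0.24748381262150024 0.33044937522103984 az 27.42816716336103 j2 138.62602303620676 el -131.3491880893818 j3 7.276834946824948 cost 4.0700404318513938e-19
20 10 0.227 wrist r,z 0.22951360697907328 0.38544937522103984 az 9.632659064321555 j2 -102.27179806944596 el -24.927152021331715 j3 -127.19895009077769 cost 4.696084649166337e-22
20 10 0.172 wrist r,z 0.22951360697907328 0.33044937522103984 az 9.632659064321555 j2 142.004199249934 el -133.6751478524856 j3 8.32905139744841 cost 4.466
[... 3534 characters left out ...]
-22
50 0 0.227 wrist r,z 0.3749624370788773 0.581889224428443 az 17.699843215654397 j2 68.61275377449134 el -113.98206512188727 j3 -45.369311347395936 cost 2.1138285972534173e-23
50 0 0.172 wrist r,z 0.3749624370788773 0.526889224428443 az 17.699843215654397 j2 84.45630590170848 el -119.81401405776813 j3 -35.35770815605966 cost 1.473088848421184e-26
50 10 0.227 wrist r,z 0.36706050258248774 0.581889224428443 az 9.770312003681036 j2 72.12309699363048 el -118.23310144176978 j3 -46.11000444813929 cost 1.928760665339811e-19
50 10 0.172 wrist r,z 0.36706050258248774 0.526889224428443 az 9.770312003681036 j2 87.01291402188019 el -122.87429215635214 j3 -35.86137813447195 cost 2.8004183705519287e-23
```

```bash
cat > fk2.py <<'E'
from fk import D,J1
import numpy as np
from scipy.optimize import least_squares
from scipy.spatial.transform import Rotation as Ro
rot=lambda ax,a:Ro.from_euler(ax,a,degrees=True).as_matrix()
def fk(p,q):
    x0,z0,a,a2,b,d,c,L,m=p;j1,j2,j3,j4,j5=q[:5]
    R1=rot('z',j1);R2=R1@rot('y',j2);R3=R1@rot('y',j2-j3);R4=R3@rot('x',SG*j4);R5=R4@rot('y',-j5)
    return R1@[x0,0,z0]+R2@[a2,0,a]+R3@[b,0,d]+R4@[0,0,c]+R5@[L,0,m],R5
SG=1
def fit():
    f=lambda p:np.concatenate([fk(p,(j1,*q))[0]-np.array(P) for (P,q,e),j1 in zip(D,J1)])
    return least_squares(lambda p:np.concatenate([f(p),1e-3*np.array(p)]),[0,.4,.4,0,.4,0,0,.2,0])
if __name__=="__main__":
    np.set_printoptions(precision=3,suppress=True)
    for SG in(1,-1):
        s=fit();print(SG,s.x,s.fun[:18].reshape(-1,3))
        for (P,q,e),j1 in zip(D,J1): print(fk(s.x,(j1,*q))[1][:,0]-rot('xyz',e)[:,2],end=' ')
        print()
E
python3 fk2.py
```

```text
1 [ 0.286  1.643 -0.077  0.469  0.127 -0.831  0.427  0.542  0.03 ] [[-0.194  0.055  0.204]
 [-0.075  0.225 -0.014]
 [ 0.048  0.26  -0.032]
 [ 0.012  0.259  0.037]
 [-0.089  0.194 -0.023]
 [-0.039 -0.082 -0.171]]
[0.001 0.    0.   ] [-0.02   0.171  0.   ] [-0.026  0.267  0.   ] [-0.014  0.474 -0.001] [-0.132  0.757 -0.001] [-0.162  0.857  0.   ] 
-1 [-0.846  0.168  0.874  0.341  0.693  0.281 -0.167  0.532  0.183] [[-0.192 -0.002 -0.033]
 [-0.036  0.158 -0.064]
 [-0.018  0.146  0.012]
 [ 0.007  0.128  0.06 ]
 [-0.004  0.07  -0.003]
 [ 0.012 -0.092  0.027]]
[ 0. -0.  0.] [0.001 0.    0.   ] [ 0. -0.  0.] [-0.001 -0.001 -0.001] [-0.    -0.001 -0.001] [-0. -0.  0.]
```

```bash
sed -i 's/x0,z0,a,a2,b,d,c,L,m=p/x0,z0,a,a2,b,d,c,L,m,y0=p/; s/R1@\[x0,0,z0\]/R1@[x0,y0,z0]/; s/\[0,.4,.4,0,.4,0,0,.2,0\]/[0,.4,.4,0,.4,0,0,.2,0,-.19]/; s/1e-3\*/1e-4*/; s/^SG=1/SG=-1/' fk2.py && cat > ik.py <<'E'
import fk2;from fk2 import *
np.set_printoptions(precision=1,suppress=True,linewidth=150)
p=fit().x
if __name__=="__main__":
    s=fit();print(np.round(p,3),np.abs(s.fun[:18]).max())
    lo=np.array([-176,-82,-58.2,-173.8,-174.7]);hi=np.array([176,121.7,71.7,95.5,-.2])
    def solve(th,h,tip,n=12):
        t,H=np.radians(th),np.radians(h);u=np.array([np.cos(t)*np.cos(H),np.cos(t)*np.sin(H),-np.sin(t)]);best=None
        rng=np.random.default_rng(0)
        for k in range(n):
            def f(q):
                P,R=fk(p,q);return np.r_[(P+R[:,0]*.011-tip)*5,(R[:,0]-u)]
            r=least_squares(f,rng.uniform(lo,hi),bounds=(lo,hi))
            if best is None or r.cost<best.cost-1e-9:best=r
        return best.x,best.cost
    for th in(15,30,40,45,50,60):
        for h in(-30,-13,5,20):
            q,c=solve(th,h,np.array([.65,.114,.227]));print(th,h,q,"cost %.5f"%c)
E
python3 ik.py
```

```text
[-0.6  0.8  0.6  0.5  0.5 -0.1  0.1  0.6  0.1 -0.2] 0.07547157326827636
15 -30 [ 82.5  30.2 -22.6  63.2 -91. ] cost 0.00000
15 -13 [ 83.7  25.7 -38.7  77.4 -79.4] cost 0.00000
15 5 [ 83.7  25.6 -49.1  95.5 -75.8] cost 0.00256
15 20 [  21.9   21.8  -38.9 -173.8  -46. ] cost 0.00648
30 -30 [ 69.1  21.8 -27.7  63.3 -73.1] cost 0.00000
30 -13 [ 58.2  17.8 -38.3  86.7 -55.2] cost 0.00000
30 5 [ 57.2  17.3 -40.9  95.5 -52.8] cost 0.01921
30 20 [  24.8   13.7  -32.7 -173.8  -16.3] cost 0.00568
40 -30 [ 58.   17.9 -28.9  61.3 -60.8] cost 0.00000
40 -13 [ 41.9  15.1 -35.9  84.3 -39.1] cost 0.00000
40 5 [ 12.4  15.4 -31.8  95.5  -7.5] cost 0.00646
40 20 [  26.6   11.8  -26.8 -173.8   -0.2] cost 0.00459
45 -30 [ 52.4  16.7 -28.9  58.6 -55.2] cost 0.00000
45 -13 [ 35.7  14.6 -34.8  78.7 -32.8] cost 0.00000
45 5 [  7.3  16.  -30.9  95.5  -2. ] cost 0.00048
45 20 [  26.7   11.8  -27.  -173.8   -0.2] cost 0.01041
50 -30 [ 47.3  15.8 -28.6  54.4 -50.5] cost 0.00000
50 -13 [ 31.5  14.4 -34.1  69.9 -28.7] cost 0.00000
50 5 [  6.8  16.7 -33.1  79.6  -1.2] cost 0.00000
50 20 [ 11.6  17.3 -38.2  44.6  -0.2] cost 0.00928
60 -30 [ 39.4  15.1 -27.1  41.8 -44.6] cost 0.00000
60 -13 [ 29.2  14.3 -32.9  46.7 -27.5] cost 0.00000
60 5 [ 18.5  15.6 -37.   39.6 -10.6] cost 0.00000
60 20 [ 20.8  16.4 -41.9  12.9  -1.7] cost 0.00000
```

```bash
sed -i 's/,y0=p/,y0,y4=p/; s/R4@\[0,0,c\]/R4@[0,y4,c]/; s/,-.19\]/,-.1,-.1]/; s/1e-4\*/3e-3*/' fk2.py && sed -i 's/for th in(15,30,40,45,50,60)/for th in(15,30,40,50)/;s/print(np.round(p,3),/print(*["%.3f"%v for v in p],/' ik.py && python3 ik.py
```

```text
-0.000 0.197 0.603 -0.001 0.464 0.001 -0.000 0.367 0.000 0.000 -0.192 0.00038996276006923736
15 -30 [ 41.8  21.7 -56.6  95.5 -71.4] cost 0.01329
15 -13 [ -10.4   12.1  -58.2 -173.8  -52.9] cost 0.01023
15 5 [ -18.4   13.   -52.4 -151.2  -52.8] cost 0.00000
15 20 [ -21.4   11.9  -39.2 -122.1  -49. ] cost 0.00000
30 -30 [ 35.6  12.5 -55.3  95.5 -53.2] cost 0.00236
30 -13 [  -8.7    3.1  -49.1 -173.8  -21.6] cost 0.00591
30 5 [   4.5    1.5  -28.2 -108.5   -0.3] cost 0.00003
30 20 [  7.    1.9 -26.3 -77.9 -11.5] cost 0.00000
40 -30 [ 32.3   8.8 -53.8  91.7 -42.7] cost 0.00000
40 -13 [  -7.3    1.3  -40.9 -173.8   -1.6] cost 0.00337
40 5 [  -4.4    2.   -35.  -150.7   -0.6] cost 0.01027
40 20 [ 25.5   1.7 -36.8 -19.3  -0.2] cost 0.00327
50 -30 [ 36.1   7.8 -47.3  69.1 -39. ] cost 0.00000
50 -13 [ 20.2   3.  -53.7  94.8 -20.7] cost 0.00000
50 5 [ 10.7   1.1 -53.1  95.5  -4.1] cost 0.00231
50 20 [ 22.3   1.3 -49.6  42.9  -0.4] cost 0.00046
```

```bash
cat > scan.py <<'E'
from ik import *
lo=np.array([-176,-82,-58.0,-90,-174.7]);hi=np.array([176,121.7,71.5,95.0,-5])
W=rot('z',-13);A=np.array([.667,.114,.172])
def solve(th,h,tipw,x0=(25,5,-50,85,-30)):
    t,H=np.radians(th),np.radians(h-13);u=np.array([np.cos(t)*np.cos(H),np.cos(t)*np.sin(H),-np.sin(t)]);tip=A+W@np.array(tipw)/1000
    f=lambda q:np.r_[(fk(p,q)[0]+fk(p,q)[1][:,0]*.011-tip)*5,fk(p,q)[1][:,0]-u]
    r=least_squares(f,x0,bounds=(lo,hi));return r.x,r.cost
if __name__=="__main__":
  for tw in((0,-40,50),(0,40,50),(0,65,0),(-60,0,55)):
    print(tw)
    for th in(25,30,35,40,45,50):
        o=[]
        for h in(-30,-20,-10,-5,0): 
            q,c=solve(th,h,tw);o.append("%s"%(q if c<1e-7 else '--'))
        print(th,*o)
E
python3 scan.py
```

```text
(0, -40, 50)
25 [ 36.3  18.5 -54.4  92.4 -63. ] -- -- -- --
30 [ 36.2  16.3 -52.8  88.2 -58.3] -- -- -- --
35 [ 36.2  14.5 -50.9  83.  -54.2] -- -- -- --
40 [ 36.4  13.1 -48.6  76.5 -50.7] [ 27.8   9.1 -54.1  93.7 -42.1] -- -- --
45 [ 36.6  12.1 -45.8  68.9 -48.2] [ 29.7   8.4 -51.4  83.1 -39.3] -- -- --
50 [ 36.8  11.6 -42.3  60.4 -46.7] [ 31.8   8.1 -47.8  70.8 -38. ] [ 23.6   5.2 -52.   84.6 -28. ] [ 17.7   3.9 -53.5  94.  -22.1] --
(0, 40, 50)
25 [ 44.6  23.1 -46.9  83.1 -65.8] -- -- -- --
30 [ 44.3  21.  -45.3  79.3 -61.7] -- -- -- --
35 [ 44.1  19.3 -43.4  74.6 -58.1] [ 37.5  15.1 -50.1  90.5 -50.6] -- -- --
40 [ 43.9  17.9 -41.2  69.  -55. ] [ 38.2  13.9 -47.8  83.1 -46.9] -- -- --
45 [ 43.6  16.9 -38.4  62.5 -52.7] [ 39.   13.1 -44.9  74.3 -44.3] [ 30.9   9.6 -49.9  90.1 -34.9] -- --
50 [ 43.3  16.3 -35.2  55.3 -51.3] [ 39.9  12.8 -41.3  64.2 -43. ] [ 34.1   9.6 -46.4  75.5 -33.9] [ 30.    8.1 -48.5  82.6 -28.8] [ 24.9   6.9 -50.1  91.2 -23.2]
(0, 65, 0)
25 [ 45.5  28.4 -46.   84.3 -65.6] -- -- -- --
30 [ 45.   26.2 -44.9  81.2 -61.1] -- -- -- --
35 [ 44.6  24.3 -43.4  77.2 -57.1] [ 37.7  20.4 -50.1  94.7 -50.9] -- -- --
40 [ 44.2  22.7 -41.6  72.3 -53.5] [ 37.9  18.9 -48.3  88.5 -46.4] -- -- --
45 [ 43.9  21.4 -39.4  66.2 -50.5] [ 38.5  17.8 -46.   80.6 -42.8] -- -- --
50 [ 43.5  20.6 -36.6  59.2 -48.3] [ 39.3  17.2 -43.   70.9 -40.4] [ 32.   14.1 -48.1  86.5 -31.8] -- --
(-60, 0, 55)
25 [ 49.1  18.  -54.3  80.  -66.9] -- -- -- --
30 [ 48.6  15.6 -52.7  76.5 -62.9] -- -- -- --
35 [ 48.2  13.6 -50.8  72.2 -59.3] [ 41.1   9.2 -57.3  88.3 -52. ] -- -- --
40 [ 47.7  12.  -48.5  67.  -56.3] [ 41.6   7.7 -54.9  81.1 -48.4] -- -- --
45 [ 47.3  10.8 -45.9  61.1 -53.9] [ 42.4   6.8 -52.   72.6 -45.8] [ 33.3   3.  -56.9  88.5 -36.1] -- --
50 [ 46.6  10.  -42.8  54.4 -52.3] [ 43.1   6.3 -48.5  63.2 -44.4] [ 36.8   2.9 -53.4  74.2 -35.3] [ 32.2   1.4 -55.3  81.2 -30. ] [ 26.2  -0.  -56.9  89.8 -24. ]
```

```bash
cat >> h.py <<'E'
def onwheel(n,uv,x=0.):
    m=camera_model(n);R=cv2.Rodrigues(m["rvec"])[0];c=W.T@(-R.T@m["tvec"].ravel()-A);d=W.T@R.T@np.linalg.inv(m["camera_matrix"])@np.array([*uv,1.])
    q=c+d*(x-c[0])/d[0];return q[1]*1000,q[2]*1000,np.degrees(np.arctan2(-q[1],q[2]))%360,1000*np.hypot(q[1],q[2])
E
python3 - <<'E'
from h import *
c=lambda u,v:(230+u/3.5,160+v/3.5)
for k,uv,x in[("tyre L",(92,215),0),("tyre R",(548,210),0),("tyre top",(320,80),0),("tyre bot",(325,338),.02),("nut",(322,268),.04),("light by nut",(357,268),0),("brown",(333,175),0),("brown up",(333,175),-.045),("spoke tl edge",(280,180),.015),("spoke tr edge",(315,180),.015),("gapR low",(355,185),.015),("gapR tipR",(412,177),.015),("gapLL",(200,190),.015),("gap2",(185,240),.015),("gap2r",(262,248),.015),("gap3",(388,230),.015),("gap3t",(468,208),.015)]:
    print(k,*np.round(onwheel("scene",c(*uv),x)))
im=cv2.cvtColor(capture("scene"),cv2.COLOR_RGB2BGR)
im=cv2.resize(im[195:245,255:390],None,fx=5.9,fy=5.9,interpolation=cv2.INTER_CUBIC)
im=cv2.convertScaleAbs(im,alpha=2.2,beta=0);cv2.imwrite("pics/c2.png",im)
save("wrist","w1.png")
E
```

```text
tyre L -144.0 19.0 82.0 145.0
tyre R 154.0 14.0 275.0 155.0
tyre top -5.0 172.0 2.0 172.0
tyre bot 17.0 -133.0 187.0 134.0
nut 4.0 16.0 347.0 16.0
light by nut 35.0 -63.0 209.0 72.0
brown 10.0 65.0 351.0 65.0
brown up 18.0 -12.0 237.0 21.0
spoke tl edge -25.0 85.0 16.0 89.0
spoke tr edge -3.0 84.0 2.0 85.0
gapR low 22.0 77.0 344.0 80.0
gapR tipR 56.0 86.0 327.0 102.0
gapLL -74.0 75.0 45.0 105.0
gap2 -84.0 11.0 83.0 84.0
gap2r -33.0 -3.0 94.0 33.0
gap3 48.0 19.0 292.0 51.0
gap3t 96.0 46.0 296.0 106.0
```

View pics/c2.png

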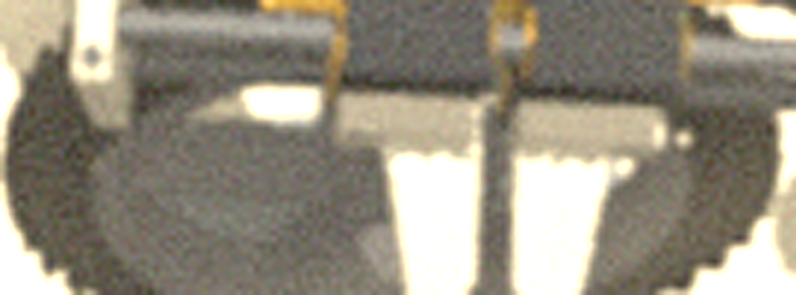

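The arm hides the upper half here. Earlier, one spoke was about 10° clockwise of vertical, with a light spot at the lower right near 200° that may be the stem's brass end. I'll retract over the wheel to the robot's side.

```bash
python3 -c "
from h import *
move([-110,0,-30])"
```

```text
t 15.425 q [ 10.595  12.758 -15.726  95.421 -25.933 -18.004] F [ 1.542 -0.357 -0.253]
tool axes in wheel frame (cols)
 [[ 0.391 -0.082  0.917]
 [-0.033 -0.997 -0.075]
 [ 0.92  -0.001 -0.393]]
tcp wheel mm [283.561 -19.201 416.188] tip [293.644 -20.023 411.869] pos [0.939 0.032 0.588]
units [-0.589  0.075 -0.742]
```

>>> drive_tool --increments '[[[-1,-0.3,0,-0.37,0],[-1,-0.6,0,-0.74,0],[-1,-0.6,0,-0.74,0]]]'

```text
time_s: 15.8
tcp_pos: [0.8327, 0.0684, 0.5634]
eef_rot: [179.6, -65.7, -17.7]
contact_force: [1.3, 0.1, 0.2]
gripper_width: 0.0004
gripper_force: 0.0
```

>>> drive_tool --increments '[[[-1,-0.3,0,-0.37,0],[-1,-0.6,0,-0.74,0],[-1,-0.6,0,-0.74,0]]]'

```text
time_s: 16.18
tcp_pos: [0.728, 0.1028, 0.5338]
eef_rot: [179.6, -65.7, -17.6]
contact_force: [0.5, 0.5, 0.3]
gripper_width: 0.0005
gripper_force: 0.0
```

```bash
python3 -c "
from h import *
move([-110,0,-30])"
```

```text
t 16.175 q [ 24.584  -2.791 -38.436  95.213 -38.355 -27.202] F [0.384 0.554 0.268]
tool axes in wheel frame (cols)
 [[ 0.41  -0.087  0.908]
 [-0.033 -0.996 -0.081]
 [ 0.912  0.003 -0.411]]
tcp wheel mm [ 61.918   2.765 361.825] tip [ 71.906   1.874 357.302] pos [0.728 0.103 0.534]
units [-0.604  0.079 -0.729]
```

>>> drive_tool --increments '[[[-1,-0.3,0,-0.37,0],[-1,-0.6,0,-0.74,0],[-1,-0.6,0,-0.74,0]]]'

```text
time_s: 16.55
tcp_pos: [0.623, 0.1385, 0.505]
eef_rot: [179.6, -65.7, -17.6]
contact_force: [0.7, 0.7, 1.1]
gripper_width: 0.0002
gripper_force: 0.0
```

>>> drive_tool --increments '[[[-1,-0.3,0,-0.37,0],[-1,-0.6,0,-0.74,0],[-1,-0.6,0,-0.74,0]]]'

```text
time_s: 16.92
tcp_pos: [0.5174, 0.1755, 0.4761]
eef_rot: [179.7, -65.7, -17.3]
contact_force: [-0.4, 0.8, -0.0]
gripper_width: 0.0002
gripper_force: 0.0
```

```bash
python3 -c "
from h import *
move([-20,0,-110])"
```

```text
t 16.925 q [ 61.512 -13.063 -53.43   77.228 -66.646 -35.237] F [-0.551  0.72  -0.006]
tool axes in wheel frame (cols)
 [[ 0.41  -0.081  0.908]
 [-0.031 -0.997 -0.075]
 [ 0.911  0.002 -0.411]]
tcp wheel mm [-159.616   26.241  304.085] tip [-149.624   25.419  299.56 ] pos [0.517 0.175 0.476]
units [-0.904  0.011  0.226]
```

```bash
python3 - <<'E'
from h import *
m=camera_model("wrist");print(proj("wrist",[A+W@np.array(v)/1000 for v in([0,0,0],[-20,0,150],[-20,150,0],[0,-150,0])]))
a=capture("wrist");b=capture("scene")
b=cv2.resize(b[195:245,250:395],(560,193),interpolation=cv2.INTER_CUBIC)
im=np.vstack([cv2.convertScaleAbs(a,alpha=1.3),cv2.convertScaleAbs(b,alpha=1.8)])[:600]
cv2.imwrite("pics/w2.png",cv2.cvtColor(im,cv2.COLOR_RGB2BGR))
E
```

```text
[[289.998 311.655]
 [294.132 258.341]
 [188.625 331.4  ]
 [385.81  304.779]]
```

View pics/w2.png

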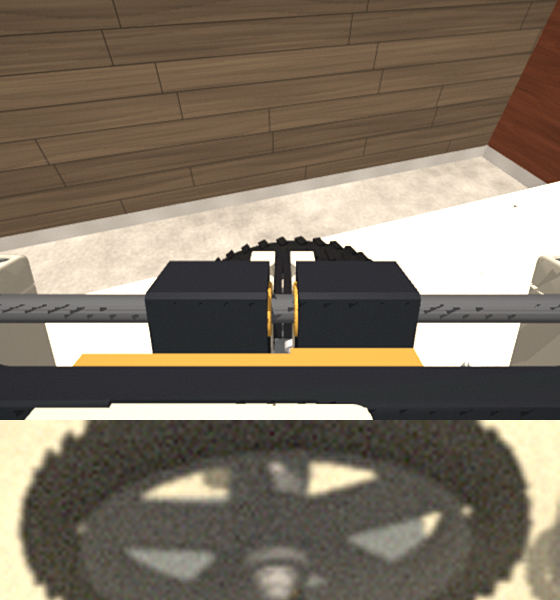

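>>> drive_tool --increments '[[[1,-0.42,0,0.19,0],[1,-0.84,0,0.36,0],[1,-0.84,0,0.36,0]]]'

```text
time_s: 17.4
tcp_pos: [0.5308, 0.1894, 0.3868]
eef_rot: [177.8, -64.2, -17.7]
contact_force: [0.3, -0.5, -0.3]
gripper_width: 0.0252
gripper_force: 0.0
```

>>> drive_tool --increments '[[[1,-0.42,0,0.19,0],[1,-0.84,0,0.36,0],[1,-0.84,0,0.36,0]]]'

```text
time_s: 17.77
tcp_pos: [0.5481, 0.2253, 0.3066]
eef_rot: [175.8, -62.4, -18.0]
contact_force: [0.4, -0.2, -0.4]
gripper_width: 0.0548
gripper_force: 0.0
```

```bash
python3 - <<'E'
from h import *
move([0,0,-50])
a=capture("wrist")
print(proj("wrist",[A+W@np.array(v)/1000 for v in([-15,0,0],[-20,0,150],[-20,150,0],[-20,-150,0],[-20,0,-150])]))
cv2.imwrite("pics/w3.png",cv2.cvtColor(cv2.convertScaleAbs(a,alpha=1.3),cv2.COLOR_RGB2BGR))
E
```

```text
t 17.775 q [ 56.904   4.357 -58.107  85.282 -61.132 -56.5  ] F [ 0.433 -0.056 -0.384]
tool axes in wheel frame (cols)
 [[ 0.461 -0.152  0.874]
 [-0.04  -0.988 -0.15 ]
 [ 0.887  0.034 -0.461]]
tcp wheel mm [-140.932   81.682  134.596] tip [-131.314   80.03   129.52 ] pos [0.548 0.225 0.307]
units [-0.369 -0.014  0.192]
[[332.345 241.487]
 [361.992 123.606]
 [195.552 258.778]
 [456.966 232.562]
 [318.129 310.505]]
```

View pics/w3.png

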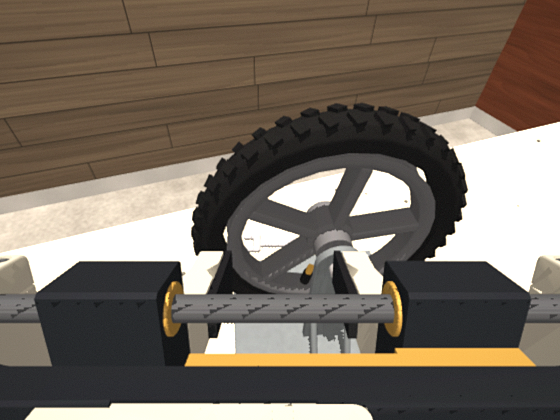

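```bash
python3 - <<'E'
from h import *
for k,uv,x in[("spoke up outer",(358,172),-.015),("spoke up inner",(342,205),-.015),("left outer",(258,207),-.015),("right outer",(412,218),-.015),("right inner",(355,229),-.015),("lowleft",(272,265),-.015),("valve",(308,271),0),("tyre top",(365,105),0),("tyre L",(193,225),0),("tyre R",(465,190),0),("rim edge top",(375,155),-.016),("rim L",(229,235),-.016),("rim R",(436,205),-.016),("nut",(332,240),-.06)]:
    print(k,*np.round(onwheel("wrist",uv,x)))
E
```

```text
spoke up outer -9.0 98.0 6.0 98.0
spoke up inner -1.0 57.0 1.0 57.0
left outer 83.0 64.0 308.0 104.0
right outer -86.0 27.0 72.0 91.0
right inner -23.0 18.0 52.0 29.0
lowleft 68.0 -33.0 244.0 75.0
valve 18.0 -76.0 193.0 78.0
tyre top -8.0 155.0 3.0 155.0
tyre L 149.0 31.0 282.0 152.0
tyre R -149.0 49.0 72.0 157.0
rim edge top -21.0 116.0 10.0 118.0
rim L 113.0 28.0 284.0 116.0
rim R -107.0 46.0 67.0 116.0
nut 21.0 59.0 340.0 63.0
```

The picture shows spokes pointing up at (355,175), left at (265,212) and right at (400,222). The brass valve end is at (308,270), low and left of the axle. So the spokes lie at about 10.5°+72°k and the valve at about 190°. That means 169° clockwise: one long push of the upper-left spoke, then a second spoke. I'll roll the gripper parallel to the wheel's face and go down to the left side.

>>> drive_tool --increments '[[[-1,-0.3,0.03,0.4,-0.025],[-1,-0.65,0.05,0.9,-0.05],[-1,-0.65,0.05,0.9,-0.05],[-1,-0.65,0.05,0.9,-0.05]]]'

```text
time_s: 18.32
tcp_pos: [0.5879, 0.2238, 0.2125]
eef_rot: [146.0, -54.5, 13.2]
contact_force: [0.0, 0.4, 0.2]
gripper_width: 0.03
gripper_force: 0.0
```

```bash
python3 - <<'E'
from h import *
p,R=st();print("body front x rel tip",-66*(W.T@R)[0,2]+97*abs((W.T@R)[0,1])+39*abs((W.T@R)[0,0]))
E
```

```text
t 18.325 q [ 48.563  15.279 -58.19   95.444 -58.284 -49.404] F [-0.087  0.433  0.201]
tool axes in wheel frame (cols)
 [[ 0.521 -0.042  0.853]
 [ 0.257 -0.945 -0.204]
 [ 0.814  0.325 -0.481]]
tcp wheel mm [-101.808   89.136   40.476] tip [-92.428  86.895  35.184] pos [0.588 0.224 0.212]
body front x rel tip -31.857082665798202
```

```bash
python3 - <<'E'
from h import *
import pickle
capture("wrist");capture("wrist");capture("wrist")
m=camera_model("wrist");a=capture("wrist");pickle.dump(m,open("m4.pkl","wb"))
print(proj("wrist",[A+W@np.array(v)/1000 for v in([-15,0,0],[-15,0,100],[-15,100,0],[-15,-100,0],[-15,0,-100])]))
st()
cv2.imwrite("pics/w4.png",cv2.cvtColor(cv2.convertScaleAbs(a,alpha=1.2),cv2.COLOR_RGB2BGR))
E
```

```text
[[359.767 224.409]
 [436.679 130.815]
 [247.009 202.18 ]
 [452.43  242.678]
 [314.102 279.979]]
t 18.525 q [ 48.635  15.155 -58.202  95.453 -58.273 -49.333] F [-0.031 -0.334  0.55 ]
tool axes in wheel frame (cols)
 [[ 0.52  -0.041  0.853]
 [ 0.257 -0.945 -0.202]
 [ 0.815  0.324 -0.481]]
tcp wheel mm [-102.35    89.751   41.553] tip [-92.963  87.533  36.266] pos [0.587 0.224 0.214]
```

View pics/w4.png

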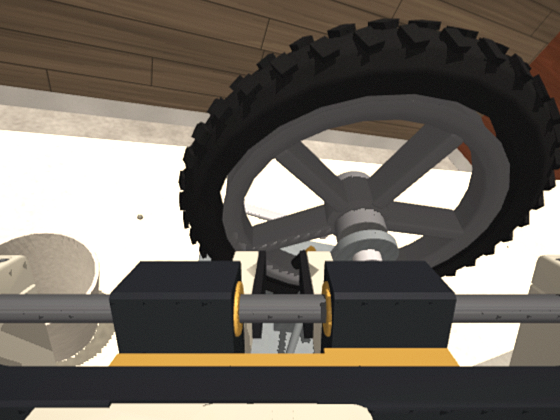

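```bash
python3 - <<'E'
from h import *
import pickle
m=pickle.load(open("m4.pkl","rb"));camera_model=lambda n:m
import h;h.camera_model=camera_model
from scipy.optimize import least_squares
t=np.radians(np.arange(0,360,2))
def ext(off,x,rad):
    P=[A+W@(np.array([x*1000+0, rad*np.sin(a),rad*np.cos(a)])+off)/1000 for a in t];q=proj("wrist",P)
    i,j,k=q[:,1].argmin(),q[:,0].argmin(),q[:,0].argmax();return q[i],q[j],q[k]
print(ext(np.zeros(3),-.016,109),ext(np.zeros(3),-.016,100),ext(np.zeros(3),-.02,150))
obs=np.array([95,221,509.])
f=lambda o:[ (lambda e:(e[0][1],e[1][0],e[2][0]))(ext(np.array([o[0],o[1],o[2]]),-.016,109))[i]-obs[i] for i in range(3)]
s=least_squares(lambda o:np.r_[f(o),.05*np.array(o)],[0,0,0],diff_step=.5);print(s.x,s.fun)
for k,uv,x in[("UR spoke outer mid",(448,138),-.015),("UR inner",(385,190),-.015),("UL spoke outer",(284,150),-.015),("UL inner",(335,192),-.015),("R outer",(455,222),-.015),("R in",(395,210),-.015),("valve",(313,250),0),("L low outer",(260,235),-.015),("L low in",(325,218),-.015)]: print(k,*np.round(onwheel("wrist",uv,x)))
E
```

```text
(array([395.879, 112.976]), array([232.27 , 219.636]), array([499.846, 180.215])) (array([391.797, 125.751]), array([243.231, 222.799]), array([486.784, 184.435])) (array([421.36 ,  44.515]), array([178.807, 208.171]), array([569.333, 142.862]))
[-8.141 11.102 13.423] [ 0.006  0.042 -0.028 -0.407  0.555  0.671]
UR spoke outer mid -11.0 98.0 6.0 98.0
UR inner 2.0 43.0 357.0 43.0
UL spoke outer 89.0 57.0 302.0 106.0
UL inner 39.0 30.0 308.0 49.0
R outer -80.0 27.0 72.0 84.0
R in -19.0 25.0 37.0 32.0
valve 14.0 -67.0 192.0 68.0
L low outer 79.0 -38.0 244.0 87.0
L low in 33.0 -0.0 269.0 33.0
```

```bash
python3 - <<'E'
from h import *
a,b=ray("top",(190,182),.172),ray("top",(313,207),.172)
print(a,b,np.linalg.norm(a-b),"mid wheel",W.T@((a+b)/2-A)*1000)
# plate corners again, edges of tyre in top: project model
P=lambda *v:A+W@np.array(v)/1000
print(proj("top",[P(0,150,0),P(0,-150,0),P(-20,0,150),P(20,0,150),P(-120,120,-164),P(-120,-120,-164),P(90,-120,-164),P(-45,0,25)]))
print(proj("scene",[P(90,-120,-164),P(90,120,-164),P(0,150,0),P(0,-150,0),P(-20,0,150),P(20,0,-150),P(30,0,0)]))
im=cv2.imread("pics/top0.png")[150:270,180:320]
s=cv2.imread("pics/scene0.png")[170:295,245:395]
im=cv2.resize(im,(700,600),interpolation=cv2.INTER_CUBIC)
q=proj("top",[P(0,150,0),P(0,-150,0),P(-20,0,150),P(20,0,150),P(-120,120,-164),P(-120,-120,-164),P(90,-120,-164)])
for u in q: cv2.circle(im,(int((u[0]-180)*5),int((u[1]-150)*5)),4,(0,0,255),1)
cv2.imwrite("pics/ov.png",cv2.convertScaleAbs(im,alpha=1.5))
E
```

```text
[0.705 0.266 0.172] [ 0.636 -0.033  0.172] 0.30618746949369385 mid wheel [ 2.808  3.331 -0.   ]
[[192.322 183.463]
 [312.841 208.292]
 [245.81  189.145]
 [249.979 171.103]
 [203.962 241.895]
 [289.428 259.798]
 [304.493 186.753]
 [247.549 211.712]]
[[269.461 288.214]
 [364.999 286.394]
 [383.766 223.082]
 [254.094 225.581]
 [322.542 180.66 ]
 [315.996 259.471]
 [319.674 235.856]]
```

View pics/ov.png

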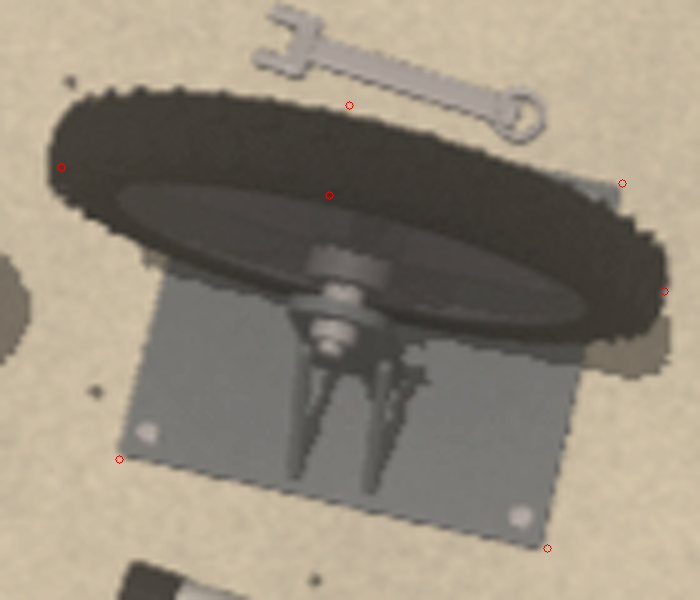

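The overlay matches the axle estimate to about 2 mm, so I trust the fixed cameras over the wrist camera for position. Next I'll move to the left gap.

```bash
cat >> h.py <<'E'
def goto(*ts): # successive tip targets, wheel mm -> cumulative units
    p,R=st();t0=W.T@(p+R[:,2]*.011-A)*1000
    M=W.T@R;print("front",-66*M[0,2]+97*abs(M[0,1])+39*abs(M[0,0]))
    for t in ts:print(t,np.round(R.T@W@(np.array(t)-t0)/120,2))
E
python3 -c "
from h import *
goto((-45,57,-8),(-3,57,-8))"
```

```text
t 18.525 q [ 48.635  15.155 -58.202  95.453 -58.273 -49.333] F [-0.031 -0.334  0.55 ]
tool axes in wheel frame (cols)
 [[ 0.52  -0.041  0.853]
 [ 0.257 -0.945 -0.202]
 [ 0.815  0.324 -0.481]]
tcp wheel mm [-102.35    89.751   41.553] tip [-92.963  87.533  36.266] pos [0.587 0.224 0.214]
front -32.11023881090276
(-45, 57, -8) [-0.16  0.1   0.57]
(-3, 57, -8) [0.02 0.09 0.87]
```

>>> drive_tool --increments '[[[-1,-0.08,0.05,0.28,0],[-1,-0.16,0.1,0.57,0],[-1,-0.16,0.1,0.57,0],[-1,-0.16,0.1,0.57,0]]]'

```text
time_s: 19.02
tcp_pos: [0.5957, 0.2009, 0.1859]
eef_rot: [144.8, -52.7, 11.5]
contact_force: [-0.1, 0.4, -1.3]
gripper_width: 0.0003
gripper_force: 0.0
```

```bash
python3 -c "
from h import *
goto((-45,57,-8),(-3,57,-8))"
```

```text
t 19.025 q [ 46.266  17.838 -58.217  95.465 -57.987 -50.279] F [-0.179  0.418 -1.345]
tool axes in wheel frame (cols)
 [[ 0.551 -0.078  0.831]
 [ 0.252 -0.934 -0.254]
 [ 0.796  0.349 -0.495]]
tcp wheel mm [-89.022  68.632  13.867] tip [-79.883  65.836   8.422] pos [0.596 0.201 0.186]
front -25.813722000867923
(-45, 57, -8) [ 0.03 -0.    0.33]
(-3, 57, -8) [ 0.23 -0.03  0.62]
```

>>> drive_tool --increments '[[[-1,0.03,0,0.33,-0.022],[-1,0.03,0,0.33,-0.022],[-1,0.03,0,0.33,-0.022]]]'

```text
time_s: 19.4
tcp_pos: [0.6204, 0.1961, 0.179]
eef_rot: [137.3, -46.9, 19.8]
contact_force: [0.6, -0.1, 0.1]
gripper_width: 0.0007
gripper_force: 0.0
```

```bash
python3 -c "
from h import *
goto((-45,57,-8),(-25,57,-8),(-3,57,-8))"
```

```text
t 19.4 q [ 43.94   19.83  -55.697  95.466 -57.323 -40.835] F [0.654 0.02  0.075]
tool axes in wheel frame (cols)
 [[ 0.575 -0.017  0.818]
 [ 0.371 -0.886 -0.279]
 [ 0.73   0.464 -0.503]]
tcp wheel mm [-63.872  69.556   7.037] tip [-54.872  66.488   1.507] pos [0.62  0.196 0.179]
front -29.931641377078954
(-45, 57, -8) [-0.04  0.03  0.13]
(-25, 57, -8) [0.06 0.03 0.27]
(-3, 57, -8) [0.16 0.03 0.42]
```

>>> drive_tool --increments '[[[-1,0.06,0.03,0.27,0],[-1,0.17,0.03,0.44,0],[-1,0.17,0.03,0.44,0],[-1,0.17,0.03,0.44,0]]]'

```text
time_s: 19.9
tcp_pos: [0.6654, 0.187, 0.1797]
eef_rot: [137.2, -45.7, 18.4]
contact_force: [-0.3, 0.2, 0.8]
gripper_width: 0.0005
gripper_force: 0.0
```

```bash
python3 -c "
from h import *
goto((0,57,0),(0,54,12),(0,48,24),(0,40,36),(0,30,46))"
```

```text
t 19.9 q [ 39.995  22.031 -51.136  95.468 -55.946 -36.811] F [-0.324  0.128  0.765]
tool axes in wheel frame (cols)
 [[ 0.597 -0.033  0.802]
 [ 0.364 -0.88  -0.307]
 [ 0.715  0.475 -0.513]]
tcp wheel mm [-17.978  70.724   7.688] tip [-9.159 67.352  2.043] pos [0.665 0.187 0.18 ]
front -26.471725074083142
(0, 57, 0) [0.   0.07 0.1 ]
(0, 54, 12) [0.06 0.13 0.05]
(0, 48, 24) [0.12 0.23 0.02]
(0, 40, 36) [ 0.17  0.33 -0.01]
(0, 30, 46) [ 0.19  0.45 -0.03]
```

>>> drive_tool --increments '[[[-1,0.03,0.06,0.08,0],[-1,0.06,0.08,0.06,0],[-1,0.1,0.13,0.04,0],[-1,0.16,0.2,0.02,0],[-1,0.2,0.28,0,0]]]'

```text
time_s: 20.52
tcp_pos: [0.6743, 0.1635, 0.2135]
eef_rot: [137.2, -45.7, 18.4]
contact_force: [-0.6, 1.7, -2.6]
gripper_width: 0.0001
gripper_force: 1.4
```

```bash
python3 -c "
from h import *
goto((0,45,39),(0,37,46),(0,28,52),(0,18,56),(0,8,58))"
```

```text
t 20.525 q [ 37.519  18.658 -50.778  95.309 -54.808 -32.387] F [-0.97   1.527 -2.615]
tool axes in wheel frame (cols)
 [[ 0.597 -0.033  0.802]
 [ 0.364 -0.88  -0.306]
 [ 0.715  0.475 -0.513]]
tcp wheel mm [-4.07  49.913 41.493] tip [ 4.75  46.541 35.85 ] pos [0.674 0.164 0.213]
front -26.488161823161896
(0, 45, 39) [-0.01  0.03 -0.04]
(0, 37, 46) [ 0.01  0.11 -0.05]
(0, 28, 52) [ 0.02  0.2  -0.05]
(0, 18, 56) [ 0.01  0.29 -0.04]
(0, 8, 58) [-0.01  0.37 -0.03]
```

Contact is steady at about 3 N and the wheel is turning. I'll go on over the top.

>>> drive_tool --increments '[[[-1,0,0.04,-0.04,0],[-1,0.01,0.12,-0.05,0],[-1,0.02,0.2,-0.05,0],[-1,0.01,0.29,-0.04,0],[-1,-0.01,0.37,-0.03,0]]]'

```text
time_s: 21.15
tcp_pos: [0.6598, 0.1292, 0.238]
eef_rot: [137.2, -45.5, 18.1]
contact_force: [2.0, 2.8, -1.7]
gripper_width: 0.0003
gripper_force: 1.7
```

```bash
python3 -c "
from h import *
goto((0,-3,57.5),(0,-14,56),(0,-24,51),(0,-34,45),(0,-41,37))"
```

```text
t 21.15 q [ 35.397  14.353 -53.063  95.47  -53.881 -29.805] F [ 1.285  3.16  -1.693]
tool axes in wheel frame (cols)
 [[ 0.601 -0.036  0.799]
 [ 0.362 -0.879 -0.311]
 [ 0.713  0.476 -0.515]]
tcp wheel mm [-10.458  13.169  65.984] tip [-1.671  9.742 60.322] pos [0.66  0.129 0.238]
front -25.807451271965597
(0, -3, 57.5) [-0.05  0.08  0.06]
(0, -14, 56) [-0.09  0.16  0.09]
(0, -24, 51) [-0.15  0.21  0.14]
(0, -34, 45) [-0.21  0.26  0.19]
(0, -41, 37) [-0.28  0.28  0.24]
```

>>> drive_tool --increments '[[[-1,-0.04,0.08,0.04,0],[-1,-0.09,0.16,0.08,0],[-1,-0.14,0.22,0.12,0],[-1,-0.14,0.22,0.12,0]]]'

```text
time_s: 21.65
tcp_pos: [0.6485, 0.1035, 0.2379]
eef_rot: [137.4, -44.6, 17.0]
contact_force: [-0.1, 0.4, 0.6]
gripper_width: 0.0003
gripper_force: 0.1
```

```bash
python3 -c "
from h import *
goto((0,-24,51),(0,-34,45),(0,-41,37),(0,-46,28),(0,-49,20))"
```

```text
t 21.65 q [ 33.822  12.809 -54.729  95.401 -53.303 -29.03 ] F [-0.196  0.364  0.634]
tool axes in wheel frame (cols)
 [[ 0.616 -0.045  0.786]
 [ 0.355 -0.875 -0.329]
 [ 0.703  0.482 -0.523]]
tcp wheel mm [-15.691 -14.36   65.851] tip [ -7.045 -17.977  60.094] pos [0.648 0.104 0.238]
front -23.46775430015995
(0, -24, 51) [-0.03  0.    0.1 ]
(0, -34, 45) [-0.1   0.05  0.16]
(0, -41, 37) [-0.17  0.07  0.21]
(0, -46, 28) [-0.23  0.07  0.26]
(0, -49, 20) [-0.29  0.06  0.31]
```

>>> drive_tool --increments '[[[-1,-0.04,0.02,0.1,0],[-1,-0.1,0.05,0.16,0],[-1,-0.17,0.08,0.21,0],[-1,-0.23,0.09,0.26,0],[-1,-0.23,0.09,0.26,0]]]'

```text
time_s: 22.28
tcp_pos: [0.6431, 0.0878, 0.219]
eef_rot: [137.6, -43.3, 15.4]
contact_force: [-0.0, -0.9, 0.8]
gripper_width: 0.0003
gripper_force: 0.4
```

```bash
python3 -c "
from h import *
goto((0,-44,32),(0,-49,20),(-60,-40,60))"
```

```text
t 22.275 q [ 32.712  13.789 -55.639  95.417 -52.99  -29.885] F [ 0.191 -0.858  0.765]
tool axes in wheel frame (cols)
 [[ 0.64  -0.056  0.766]
 [ 0.346 -0.869 -0.353]
 [ 0.686  0.491 -0.537]]
tcp wheel mm [-17.352 -30.872  46.99 ] tip [ -8.926 -34.757  41.082] pos [0.643 0.088 0.219]
front -20.1222566387295
(0, -44, 32) [-0.03  0.03  0.12]
(0, -49, 20) [-0.11  0.01  0.19]
(-60, -40, 60) [-0.18  0.14 -0.4 ]
```

>>> drive_tool --increments '[[[-1,-0.02,0.02,0.06,0],[-1,-0.05,0.03,0.13,0],[-1,-0.1,0.02,0.18,0],[-1,-0.13,0.02,0.21,0],[-1,-0.13,0.02,0.21,0]]]'

```text
time_s: 22.9
tcp_pos: [0.6459, 0.0794, 0.2063]
eef_rot: [137.6, -42.6, 14.2]
contact_force: [1.9, -1.6, 4.2]
gripper_width: 0.0005
gripper_force: 1.9
```

```bash
cat >> h.py <<'E'
def wheelang(im):
    g=cv2.cvtColor(im,cv2.COLOR_RGB2GRAY).astype(float);res=[]
    rs=np.arange(50,92,6)
    def val(a,xs):
        P=[A+W@np.array([x,-rr*np.sin(a),rr*np.cos(a)])/1000 for rr in rs for x in xs]
        q=proj("scene",P).astype(np.float32);return cv2.remap(g.astype(np.float32),q[:,0],q[:,1],cv2.INTER_LINEAR).mean()
    prof=np.array([val(np.radians(a),[12]) for a in range(360)])
    return prof
E
python3 - <<'E'
from h import *
goto((0,-49,20),(-60,-40,60))
for im in (cv2.cvtColor(cv2.imread("pics/scene0.png"),cv2.COLOR_BGR2RGB),capture("scene")):
    p=wheelang(im);print(p[::6].astype(int))
E
```

```text
t 22.9 q [ 31.855  15.105 -55.483  95.408 -52.927 -30.458] F [ 2.25  -1.141  4.187]
tool axes in wheel frame (cols)
 [[ 0.655 -0.068  0.753]
 [ 0.337 -0.865 -0.372]
 [ 0.676  0.497 -0.544]]
tcp wheel mm [-12.768 -38.483  34.318] tip [ -4.49  -42.572  28.339] pos [0.646 0.079 0.206]
front -17.514889721425057
(0, -49, 20) [-0.04  0.01  0.09]
(-60, -40, 60) [-0.12  0.14 -0.5 ]
[52 43 43 52 79 74 62 52 44 46 46 46 47 46 57 73 73 68 63 61 57 48 45 46
 46 46 47 47 49 49 54 64 64 48 48 51 54 53 48 49 47 49 47 47 56 66 75 79
 78 59 44 45 45 45 44 46 62 81 60 52]
[43 49 49 60 59 57 51 47 47 48 48 47 48 53 54 53 53 49 48 47 46 47 47 47
 48 49 49 50 51 52 57 68 70 56 52 52 50 52 50 50 49 48 55 65 75 82 84 78
 52 47 48 47 46 46 49 60 81 90 53 54]
```

```bash
python3 - <<'E'
from h import *
goto((-6,-46,24),(-6,-48,20),(-6,-49,17))
E
```

```text
t 22.95 q [ 31.863  15.1   -55.491  95.414 -52.907 -30.454] F [ 2.646 -0.912  5.065]
tool axes in wheel frame (cols)
 [[ 0.655 -0.068  0.753]
 [ 0.337 -0.865 -0.371]
 [ 0.676  0.497 -0.544]]
tcp wheel mm [-12.886 -38.345  34.222] tip [ -4.608 -42.43   28.24 ] pos [0.646 0.08  0.206]
front -17.558156469878952
(-6, -46, 24) [-0.04  0.01  0.02]
(-6, -48, 20) [-0.07  0.01  0.05]
(-6, -49, 17) [-0.09  0.    0.06]
```

>>> drive_tool --increments '[[[-1,-0.03,0.01,0.01,-0.008],[-1,-0.06,0.01,0.03,-0.015],[-1,-0.08,0.01,0.05,-0.015],[-1,-0.1,0,0.06,-0.015]]]'

```text
time_s: 23.45
tcp_pos: [0.6406, 0.0782, 0.1978]
eef_rot: [134.3, -38.5, 19.0]
contact_force: [1.4, -0.7, 5.0]
gripper_width: 0.0006
gripper_force: 2.3
```

```bash
python3 - <<'E'
from h import *
goto((-6,-49,17),(-60,-49,24))
p0=wheelang(cv2.cvtColor(cv2.imread("pics/scene0.png"),cv2.COLOR_BGR2RGB));p=wheelang(capture("scene"));print(p[::6].astype(int))
w=np.arange(255,350)
print(sorted([(round(float(np.corrcoef(p0[w],p[(w+d)%360])[0,1]),2),d) for d in range(-40,40)])[-5:])
E
```

```text
t 23.45 q [ 32.053  15.546 -56.095  95.45  -53.026 -26.029] F [ 1.546 -0.409  5.034]
tool axes in wheel frame (cols)
 [[ 0.664 -0.008  0.748]
 [ 0.414 -0.829 -0.377]
 [ 0.622  0.56  -0.547]]
tcp wheel mm [-17.68  -40.827  25.776] tip [ -9.456 -44.972  19.759] pos [0.641 0.078 0.198]
front -22.67050520580405
(-6, -49, 17) [-0.01  0.01  0.05]
(-60, -49, 24) [-0.27  0.05 -0.32]
[55 43 44 54 59 57 54 55 48 49 48 48 50 49 46 49 50 51 49 50 49 50 48 48
 48 47 49 49 50 52 57 68 69 56 51 51 52 52 50 51 51 50 50 49 52 64 73 80
 82 75 50 47 47 46 46 45 56 72 53 54]
[(0.88, 4), (0.91, 0), (0.91, 3), (0.93, 1), (0.93, 2)]
```

>>> drive_tool --increments '[[[-1,0.01,0,-0.15,0],[-1,0.04,0,-0.4,0],[-1,0.05,0,-0.65,0],[-1,0.05,0,-0.65,0]]]'

```text
time_s: 24.0
tcp_pos: [0.5937, 0.1232, 0.2435]
eef_rot: [134.5, -38.4, 19.1]
contact_force: [-0.9, 0.0, -0.7]
gripper_width: 0.0004
gripper_force: 0.0
```

```bash
python3 - <<'E'
from h import *
goto((-65,40,60),(-60,66,10),(-55,66,2))
p0=wheelang(cv2.cvtColor(cv2.imread("pics/scene0.png"),cv2.COLOR_BGR2RGB));p=wheelang(capture("scene"));print(p[::6].astype(int))
w=np.r_[255:360,0:60]
print(sorted([(round(float(np.corrcoef(p0[w],p[(w+d)%360])[0,1]),2),d) for d in range(-40,40)])[-5:])
E
```

```text
t 24.0 q [ 46.423  10.959 -54.616  78.239 -58.407 -19.043] F [-0.862 -0.149 -0.651]
tool axes in wheel frame (cols)
 [[ 0.664 -0.004  0.748]
 [ 0.416 -0.829 -0.374]
 [ 0.621  0.559 -0.549]]
tcp wheel mm [-73.49   -7.502  71.532] tip [-65.265 -11.614  65.496] pos [0.594 0.123 0.244]
front -23.07562274941743
(-65, 40, 60) [ 0.15 -0.38 -0.13]
(-60, 66, 10) [ 0.01 -0.79  0.04]
(-55, 66, 2) [-0.   -0.83  0.11]
[57 41 44 47 58 56 53 48 47 47 48 49 48 49 47 62 72 68 64 59 57 54 52 49
 47 47 49 49 50 50 56 67 69 55 52 53 55 58 52 49 50 50 48 48 50 61 71 75
 74 68 50 44 46 46 45 44 48 54 53 55]
[(0.77, 0), (0.78, 4), (0.8, 1), (0.8, 2), (0.8, 3)]
```

>>> drive_tool --increments '[[[-1,0.15,-0.38,-0.13,0],[-1,0.05,-0.7,0,0],[-1,0,-0.83,0.08,0],[-1,0,-0.83,0.08,0],[-1,0,-0.83,0.08,0]]]'

```text
time_s: 24.68
tcp_pos: [0.6199, 0.1953, 0.183]
eef_rot: [134.3, -38.4, 18.9]
contact_force: [0.2, -0.5, -0.3]
gripper_width: 0.0005
gripper_force: 0.0
```

```bash
python3 - <<'E'
from h import *
goto((-30,64,0),(-6,64,-2))
E
```

```text
t 24.675 q [ 49.654  21.181 -49.576  78.288 -58.712 -25.237] F [ 0.281 -0.488 -0.296]
tool axes in wheel frame (cols)
 [[ 0.665 -0.008  0.747]
 [ 0.414 -0.828 -0.378]
 [ 0.621  0.561 -0.547]]
tcp wheel mm [-64.137  68.609  11.002] tip [-55.924  64.453   4.979] pos [0.62  0.195 0.183]
front -22.586942887946375
(-30, 64, 0) [ 0.12 -0.02  0.19]
(-6, 64, -2) [ 0.24 -0.03  0.34]
```

>>> drive_tool --increments '[[[-1,0.06,-0.01,0.1,0],[-1,0.12,-0.02,0.19,0],[-1,0.18,-0.02,0.27,0],[-1,0.24,-0.03,0.34,0],[-1,0.24,-0.03,0.34,0]]]'

```text
time_s: 25.3
tcp_pos: [0.6689, 0.1845, 0.176]
eef_rot: [134.3, -38.4, 18.9]
contact_force: [0.4, -0.4, -0.2]
gripper_width: 0.0002
gripper_force: 0.0
```

```bash
python3 - <<'E'
from h import *
goto((-4,62,6),(-4,60,12),(-4,58,18),(-4,56,22))
E
```

```text
t 25.3 q [ 43.418  23.654 -46.753  83.77  -56.703 -24.47 ] F [ 0.498 -0.287 -0.208]
tool axes in wheel frame (cols)
 [[ 0.665 -0.008  0.747]
 [ 0.414 -0.828 -0.377]
 [ 0.621  0.56  -0.548]]
tcp wheel mm [-13.967  69.082   4.04 ] tip [-5.752 64.93  -1.983] pos [0.669 0.184 0.176]
front -22.61678115007386
(-4, 62, 6) [ 0.04  0.06 -0.02]
(-4, 60, 12) [ 0.07  0.1  -0.04]
(-4, 58, 18) [ 0.09  0.14 -0.06]
(-4, 56, 22) [ 0.1   0.17 -0.07]
```

>>> drive_tool --increments '[[[-1,0.03,0.04,-0.02,0],[-1,0.05,0.08,-0.03,0],[-1,0.08,0.12,-0.05,0],[-1,0.1,0.16,-0.06,0],[-1,0.1,0.16,-0.06,0]]]'

```text
time_s: 25.92
tcp_pos: [0.669, 0.1766, 0.1996]
eef_rot: [134.3, -38.5, 19.0]
contact_force: [0.4, -0.4, -0.6]
gripper_width: 0.0004
gripper_force: 0.3
```

```bash
python3 - <<'E'
from h import *
goto((-4,55,24),(-4,54.6,28.3))
p0=wheelang(cv2.cvtColor(cv2.imread("pics/scene0.png"),cv2.COLOR_BGR2RGB));p=wheelang(capture("scene"));print(p[::6].astype(int))
w=np.r_[275:360,0:60]
print(sorted([(round(float(np.corrcoef(p0[w],p[(w+d)%360])[0,1]),2),d) for d in range(-40,40)])[-5:])
E
```

```text
t 25.925 q [ 43.303  21.482 -46.478  82.425 -56.968 -21.666] F [ 0.44  -0.274 -0.612]
tool axes in wheel frame (cols)
 [[ 0.664 -0.007  0.748]
 [ 0.415 -0.829 -0.376]
 [ 0.623  0.56  -0.547]]
tcp wheel mm [-12.135  61.458  27.554] tip [-3.906 57.321 21.54 ] pos [0.669 0.177 0.2  ]
front -22.7720896558458
(-4, 55, 24) [ 0.    0.03 -0.  ]
(-4, 54.6, 28.3) [ 0.03  0.05 -0.02]
[59 55 44 46 46 58 83 73 67 61 53 49 49 49 49 50 50 53 64 65 63 60 58 54
 51 51 51 50 50 50 56 69 69 57 53 52 52 53 51 52 51 49 51 49 49 47 49 48
 49 50 53 56 47 46 44 46 45 46 54 54]
[(0.57, -35), (0.57, 12), (0.57, 13), (0.59, -37), (0.59, -36)]
```

>>> drive_tool --increments '[[[-1,0.02,0.03,-0.01,0],[-1,0.03,0.05,-0.02,0],[-1,0.04,0.08,-0.03,0],[-1,0.04,0.08,-0.03,0]]]'

```text
time_s: 26.48
tcp_pos: [0.6683, 0.1718, 0.2095]
eef_rot: [134.3, -38.5, 19.0]
contact_force: [0.1, 0.3, -0.9]
gripper_width: 0.0002
gripper_force: 0.3
```

```bash
python3 - <<'E'
from h import *
goto((-4,53,31),(-4,52,33))
im=capture("scene")
p0=wheelang(cv2.cvtColor(cv2.imread("pics/scene0.png"),cv2.COLOR_BGR2RGB));p=wheelang(im);print(p0[10:50:2].astype(int),p[10:66:2].astype(int))
E
```

```text
t 26.475 q [ 43.201  20.496 -46.432  81.809 -57.075 -20.395] F [ 0.041  0.273 -0.873]
tool axes in wheel frame (cols)
 [[ 0.664 -0.007  0.748]
 [ 0.415 -0.828 -0.377]
 [ 0.622  0.56  -0.547]]
tcp wheel mm [-11.711  56.609  37.46 ] tip [-3.486 52.466 31.443] pos [0.668 0.172 0.209]
front -22.73167636398278
(-4, 53, 31) [-0.   -0.01 -0.  ]
(-4, 52, 33) [ 0.    0.01 -0.01]
[43 43 45 44 52 64 73 79 78 77 74 71 67 62 59 57 52 47 45 44] [52 48 46 44 45 45 46 46 46 48 46 45 46 49 59 72 77 77 76 75 74 72 69 68
 67 65 62 59]
```

>>> drive_tool --increments '[[[-1,-0.03,-0.04,-0.08,0],[-1,-0.03,-0.04,-0.3,0],[-1,0,-0.04,-0.55,0],[-1,0,-0.04,-0.7,0],[-1,0,-0.04,-0.7,0]]]'

```text
time_s: 27.15
tcp_pos: [0.6145, 0.2226, 0.253]
eef_rot: [134.4, -38.5, 19.1]
contact_force: [-0.4, 0.1, -0.5]
gripper_width: 0.0005
gripper_force: 0.0
```

>>> drive_tool --increments '[[[-1,0.2,0,-0.2,0],[-1,0.4,0,-0.3,0],[-1,0.4,0,-0.3,0],[-1,0.4,0,-0.3,0]]]'

```text
time_s: 27.65
tcp_pos: [0.6272, 0.2514, 0.3005]
eef_rot: [134.3, -38.3, 19.0]
contact_force: [0.7, -0.4, -1.1]
gripper_width: 0.0006
gripper_force: 0.0
```

```bash
python3 - <<'E'
from h import *
import pickle
st();capture("wrist");capture("wrist")
m=camera_model("wrist");pickle.dump(m,open("m5.pkl","wb"));a=capture("wrist");b=capture("scene")
p=wheelang(b);print(p[10:66:2].astype(int))
b=cv2.resize(b[195:245,250:395],(560,180),interpolation=cv2.INTER_CUBIC)
cv2.imwrite("pics/w5.png",cv2.cvtColor(np.vstack([a,cv2.convertScaleAbs(b,alpha=1.8)]),cv2.COLOR_RGB2BGR))
E
```

```text
t 27.65 q [ 56.958  17.031 -36.813  64.126 -67.433  -8.479] F [ 0.81  -0.191 -1.071]
tool axes in wheel frame (cols)
 [[ 0.665 -0.007  0.747]
 [ 0.415 -0.827 -0.378]
 [ 0.62   0.561 -0.548]]
tcp wheel mm [-69.711 124.943 128.527] tip [-61.498 120.788 122.503] pos [0.627 0.251 0.301]
[52 49 45 46 44 46 46 46 46 46 46 47 46 48 59 72 76 76 75 74 74 71 70 68
 67 65 63 60]
```

View pics/w5.png

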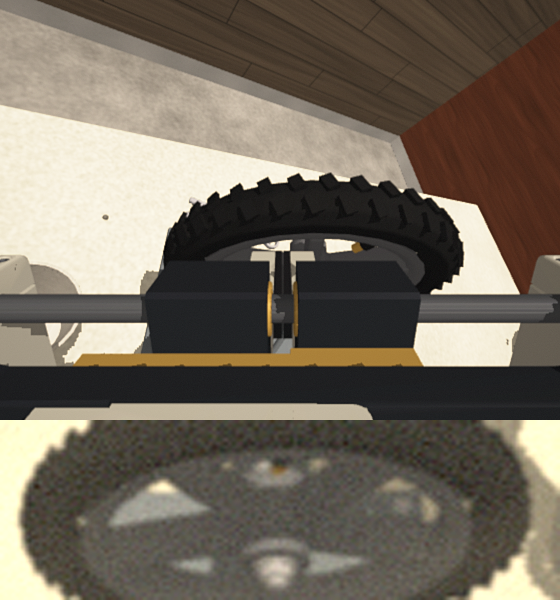

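```bash
python3 - <<'E'
from h import *
import h,pickle
print("scene brass",onwheel("scene",(322.2,208.9),0.))
print(proj("scene",[A+W@np.array([0,-rr*np.sin(a),rr*np.cos(a)])/1000 for a in np.radians([-10,-5,0,5,10]) for rr in (72,)]))
m=pickle.load(open("m5.pkl","rb"));h.camera_model=lambda n:m
print("wrist brass",onwheel("wrist",(357,247),0.), "tyre top? ",onwheel("wrist",(330,178),0.02))
g=capture("scene");x=g[200:216,305:340].astype(int)
s=x[...,0]-x[...,2];yy,xx=np.where(s>=np.sort(s.ravel())[-8]);print(xx+305,yy+200,s[yy,xx])
E
```

```text
scene brass (np.float64(3.1753844710399326), np.float64(69.62587235544393), np.float64(357.38875592279044), np.float64(69.69824364928783))
[[326.507 208.517]
 [323.681 208.38 ]
 [320.814 208.371]
 [317.932 208.491]
 [315.061 208.739]]
wrist brass (np.float64(-0.7220555060503675), np.float64(72.02171386409475), np.float64(0.5744010363197671), np.float64(72.02533326597911)) tyre top?  (np.float64(73.87201708904357), np.float64(120.53091410294547), np.float64(328.49634456112005), np.float64(141.36752159989072))
[320 321 322 323 321 322 323 321] [208 208 208 208 209 209 209 210] [29 35 35 29 40 34 25 25]
```

The brass end of the valve is straight above the axle in both views (within about 3°, limit 7°), and the arm is clear.

```bash
python3 -c "
from plant import job
print(job.close_job())"
```

```text
the job is handed in; nothing more can be done
None
```

The job is handed in: the wheel was turned clockwise in two spoke pushes, and both cameras put the valve stem within about 3° of straight up (limit 7°), with the arm drawn back and touching nothing; the hand-in returned no verdict.

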